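# Clear and set up the drawing board

### The job

Get the drawing board ready for the next drawing: hang every roof-ridge sample that stands on the board astride the bar of the display rail, like a saddle, and turn the knob of the angle dial until its pointer reads zero. Only after that, lay the straightedge flat on the board with a long edge flush against the ledge along the board's far side, not sticking out past the ledge's ends, and let go of everything. Do not disturb the glass, the calculator or the folding rule.

Things in the scene. Friction and masses are not known exactly. Their poses are not given: they have to be found in the camera images.
- board: dark grey drawing board fixed on the desk, 340 x 420 mm (its x, y), 15 mm thick, bearing a paper sheet drawn with a plan. Origin: centre of its underside; x points to the side with the ledge, z up.
- ledge (a point): point at board-top height (15 mm above the desk) in the middle of the ledge's straight inner face, against which the straightedge goes. The ledge is an aluminium strip 6 mm high and 14 mm wide along the whole 420 mm far edge of the board; this frame's y runs along it, x points from the board into the ledge, z up.
- dial: angle dial fixed on the board: black round base 110 mm across and 18 mm high, white face with ticks, a white tab with a black line at zero sticking out at its edge. Origin: centre of its underside, on the board's top; its x axis points to the zero mark, z up.
- dial_grip (a point): on the dial's axis, 50 mm above the dial's underside: TCP height to grip the knob's bar from above (axes as the dial).
- dial_knob (a joint): knob and pointer angle from zero, rad, positive anticlockwise from above; turns -2.7 to 2.7, light friction, stays where left. A steel disc 46 mm across carries a black upright bar 46 mm long, 14 wide, from 30 to 54 mm above the dial's underside; a steel pointer on the face under one end of the bar, and a white line on that half of the bar's top, show the reading.
- rail: display rail fixed on the desk: a level round steel bar along its x, 350 mm long, 14 mm in diameter, on two posts 14 mm thick at 165 mm either side of the middle, with feet 30 x 60 mm. Origin: middle, at desk height. Stands to the left or the right of the board.
- rail_bar (a point): middle of the bar's axis, 125 mm above the desk; x along the bar, z up. A sample hanging astride the bar has its inner apex about 8.5 mm above this axis and may hang anywhere between the posts, ridge along the bar.
- straightedge: aluminium straightedge lying flat on the desk, on the other side of the board from the rail: 260 mm long (its x), 56 mm wide (y), 6 mm thick, with a black grip ridge along the middle of its top, 140 mm long, 12 mm wide, rising from 6 to 22 mm. Origin: centre of the underside; z up. Same either way round.
- sample1: grey folded-metal ridge-cap sample like a small gable roof on two upright flanges, open below and at the ends: 50 mm long (x, its ridge), 52 wide (y), 104 high. Along the ridge stands a wooden batten 12 mm wide, 50 long, its sides bare from 76 to 104 mm above the origin: grip it there. Origin: centre of the underside, z up. Same either way round. Starts upright on the board, or is absent.
- sample2: like sample1, or absent
- sample3: like sample1, or absent
- sample4: like sample1, or absent
- sample5: like sample1, or absent
- sample1_ridge (a point): inner apex of sample1: middle of the 110 degree V under its roof, 70 mm above its underside, where it sits on the bar; 44 mm between the flanges inside; axes as the sample
- sample2_ridge (a point): inner apex of sample2: middle of the 110 degree V under its roof, 70 mm above its underside, where it sits on the bar; 44 mm between the flanges inside; axes as the sample
- sample3_ridge (a point): inner apex of sample3: middle of the 110 degree V under its roof, 70 mm above its underside, where it sits on the bar; 44 mm between the flanges inside; axes as the sample
- sample4_ridge (a point): inner apex of sample4: middle of the 110 degree V under its roof, 70 mm above its underside, where it sits on the bar; 44 mm between the flanges inside; axes as the sample
- sample5_ridge (a point): inner apex of sample5: middle of the 110 degree V under its roof, 70 mm above its underside, where it sits on the bar; 44 mm between the flanges inside; axes as the sample
- glass: drinking glass, 72 mm across, 90 mm high, beyond the board; leave it alone. Origin: centre of the underside.
- calculator: flat black calculator 75 x 120 x 14 mm, beyond the board; leave it alone.
- folding_rule: folded wooden rule 200 x 18 x 16 mm, beyond the board; leave it alone.
Things that resemble listed ones, but are neither listed nor needed, are in the scene too. Leave any blue or green look-alike of the sample4 alone. Leave any purple or red look-alike of the sample5 alone.

How it is judged:
By the outcome, as a careful person would: the job done as asked, in the order asked, and still so for the second after the job is handed in, with the robot touching nothing.
Of sample1, sample2, sample3, sample4, sample5 only 3 to 5 are there at a start; the rules pass over those that are not, and their reading is None.
At some moment in a run one of straightedge may be knocked a few centimetres aside while the robot is not near it.
It also fails if it takes over 210 s, if anything falls off the work surface, if the arm or the gripper's body presses on something with over 40 N, if the wrist force passes 120 N, or if a joint passes its speed limit or range.

### The arm

A 7-joint arm with a two-finger parallel gripper is mounted at the origin on the work surface. World frame = base frame: x ahead of the robot, y to its left, z up, the work surface at z = 0. Lengths are in mm, angles in rad, forces in N, time in s.
With the tool pointing down it reaches from about 400 to 850 mm from the base axis. Payload 6.9 kg.
Tool frame: the origin (TCP) lies between the finger pads, 19 mm behind the fingertips; this is the grasp point; z points along the fingers, x is the direction in which the jaws open and shut, and the axes are right-handed (so a half turn about z gives the same grasp; the last joint's range is limited). The gripper opens to 85 mm and grips with 20 to 120 N. Pads are 22 mm wide; open, the fingers measure 114 mm over their backs; the gripper's body (76 mm by 85 mm) begins 54 mm behind the grasp point. The pads swing forward as they close: fully open they stand 13 mm farther back than shut.
Start: joints at [1.343, 0.507, -0.238, 1.5, 0.126, 1.149, -0.155], TCP at [204.743, -590.502, 249.975] pointing down, gripper open.
Joint ranges: [-3.08, 3.08], [-0.24, 2.05], [-1.43, 1.35], [0, 2.5], [-1.52, 4.66], [0.17, 1.96], [-2.89, 2.89]. Speed limits (rad/s): [2.39, 2.39, 3.14, 3.14, 3.14, 3.14, 3.14].

### API

Orientations are given as a unit quaternion [x, y, z, w].
In Python, from cell import bot gives the robot as it stands.
- The arm moves only by the tool play_rows, never from a script. Its argument "series" is a list of rows, each an object of numbers: "x", "y", "z": the shift along the tool's x, y, z in mm; "wx", "wy", "wz": the turn, a rotation vector about the tool's x, y, z in rad. In form: [{"x": .., "y": .., "z": .., "wx": .., "wy": .., "wz": ..}, ...]. A call has 1 to 20 rows; each row shifts and turns the pose as measured when the row begins, along the tool's axes as they then stand; what a row does not reach is not made up. A row lasts 1/12 s, in which the tool goes at most 41.7 mm and 7.16 degrees, less where a joint would pass 70% of its speed; a pose out of reach is approached as far as the arm can. A call is refused whole if a number of a shift passes 41.7 or a number of a turn 0.125, either way. A call with a gripper value outside its range is refused whole. "fingers" is the finger opening in mm, from 0 to 85.4, set as the call begins (left out, the last holds). The fingers move at their own pace and stop on an object; the grip force is fixed at half the most. Time passes only in rows, so rows that do not move let the fingers close. It gives the time, the measured TCP pose, the force and the opening at its end, in the units of the state.
- bot.read_state(): the state, without advancing time (a new reading comes with each control period).
- bot.capture(name): name is "scene" or "top" or "wrist"; returns a dict with "img" (480x640x3 uint8, red, green, blue), "z_map" (480x640 float32, mm along the optical axis (not along the pixel's ray), 0 where there is no reading), "camera_matrix" (3x3 intrinsics, pixels), "T" (4x4, takes a point from camera to world coordinates). Camera axes: x right, y up, looking along -z (the intrinsics and any distortion apply to the point x, -y, -z); pixel columns grow to the right and rows downward; lengths in mm; the calibration is good to about 2 mm. A picture is of the moment at which its call begins.
- bot.close_job(): hands the job in, once; it reports no verdict.
Trained networks look in a picture, given as the dict that the camera call returned (one of the last four; its "shot" number tells which), for a name from the list of things; names that differ only in an ending like _2 or _b are one class to them, and where a whole thing is asked for, a point or a joint stands for the part that bears it (a point fixed in the world has none). Each returns a list of dicts, best first, with "confidence" (0 to 1); they miss things now and then, are a little off and sometimes report something else, mostly with a low value. They report only what shows in the picture. A call takes as long as a camera call. They do not tell look-alikes from the thing itself.
- bot.regions_of(picture, thing): "mask" (480x640 bool, what is visible of it) and "box" ([left, top, right, bottom] in pixels, round what is visible of it).
The state is a dict: "t": time; "q": joint angles; "joint_velocities": joint speeds; "joint_torque": joint torques, N m; "tool_pos": TCP position; "orientation": TCP orientation; "ft_force": force on the tool from outside, world axes, zero at the start; "moment": the same for the moment, N m; "gripper_width": opening from 0.0 (shut) to 1.0 (fully open).
Only numpy, scipy, OpenCV 4.12 (cv2) and the standard library are available. Lean on these libraries where they do the work, as an engineer would, in place of code of your own. Each camera call takes 0.05 s, during which the arm holds its last target.

## Working session

There is one attempt and no reset: what is moved stays moved. The work goes in short steps, Python scripts to look and compute and a tool call to move; the robot and the scene stay as the last step left them, time stands still between calls to the robot, and variables do not carry over. Pictures are saved under pics/ and viewed, and the job is handed in when it is done.

Besides the shell and the picture viewer there is one more tool, called as name(argument=value, ...) on one line, values as JSON. play_rows: Moves the arm, as the interface text tells. Its arguments: {"type":"object","properties":{"series":{"type":"array","items":{"type":"object","properties":{"x":{"type":"number"},"y":{"type":"number"},"z":{"type":"number"},"wx":{"type":"number"},"wy":{"type":"number"},"wz":{"type":"number"}}}},"fingers":{"type":"number"}},"required":["series"]}

```bash
ls; mkdir -p pics; cat > h.py <<'E'
import numpy as np,cv2
from cell import bot
def save(im,n): cv2.imwrite('pics/'+n+'.png',cv2.cvtColor(im,cv2.COLOR_RGB2BGR))
def cloud(c):
    K=np.array(c['camera_matrix']);T=np.array(c['T']);z=c['z_map'].astype(float)
    v,u=np.mgrid[0:480,0:640]
    p=np.stack([(u-K[0,2])/K[0,0]*z,-(v-K[1,2])/K[1,1]*z,-z],-1)
    w=p@T[:3,:3].T+T[:3,3]
    w[z==0]=np.nan
    return w
def proj(c,P):
    K=np.array(c['camera_matrix']);T=np.linalg.inv(np.array(c['T']))
    p=T[:3,:3]@np.array(P,float)+T[:3,3]
    return K[0,0]*p[0]/-p[2]+K[0,2],K[1,1]*(-p[1])/-p[2]+K[1,2]
E
python3 - <<'E'
from h import *
s=bot.read_state();print(s)
for n in ['scene','top','wrist']:
    c=bot.capture(n);save(c['img'],n+'0');print(n,[k for k in c],c['camera_matrix'],c['T'])
E
```

```text
pics
{'t': 0.0, 'q': array([ 1.34252295,  0.50830974, -0.23752697,  1.50112773,  0.12572432,
        1.14892872, -0.15476782]), 'joint_velocities': array([ 2.86467070e-04,  5.74568793e-04,  6.75652047e-04,  4.14526278e-04,
        3.83635628e-05,  1.40364132e-03, -1.07212084e-03]), 'joint_torque': array([ 4.84318207e-04, -6.20608664e+01, -2.18569793e+00, -2.49657118e+01,
        1.30967508e-02,  1.21561048e-02,  5.80215828e-05]), 'tool_pos': array([ 204.52008238, -590.08630376,  249.14895188]), 'orientation': array([ 8.14759743e-01, -5.79798041e-01, -7.42958402e-04, -4.91043399e-04]), 'ft_force': array([-0.38288478,  0.02398526, -0.18626587]), 'moment': array([ 0.02877248,  0.00869103, -0.01144171]), 'gripper_width': 0.9973695442608649}
scene ['img', 'z_map', 'camera_matrix', 'T', 'shot'] [[458.33469882   0.         322.07371896]
 [  0.         458.33469882 240.86797052]
 [  0.           0.           1.        ]] [[-6.93038696e-01 -5.40216785e-01  4.77350176e-01  1.03940541e+03]
 [ 7.20647387e-01 -5.01614745e-01  4.78591675e-01  5.90014117e+02]
 [-1.90973693e-02  6.75683708e-01  7.36
[... 291 characters left out ...]
  9.89188178e-01 -1.44775403e-01  3.29102944e+02]
 [-9.99524768e-01  2.02238429e-02 -2.32644258e-02  1.79558797e+01]
 [-2.00849800e-02  1.45250626e-01  9.89191007e-01  1.43545258e+03]
 [ 0.00000000e+00  0.00000000e+00  0.00000000e+00  1.00000000e+00]]
wrist ['img', 'z_map', 'camera_matrix', 'T', 'shot'] [[403.88140434   0.         327.74827151]
 [  0.         403.88140434 235.9278932 ]
 [  0.           0.           1.        ]] [[ 3.28017611e-01  9.00018518e-01  2.87003682e-01  2.78235320e+02]
 [-9.44668683e-01  3.13267884e-01  9.72847006e-02 -5.65238002e+02]
 [-2.35100422e-03 -3.03034486e-01  9.52976691e-01  3.72724330e+02]
 [ 0.00000000e+00  0.00000000e+00  0.00000000e+00  1.00000000e+00]]
```

View pics/scene0.png

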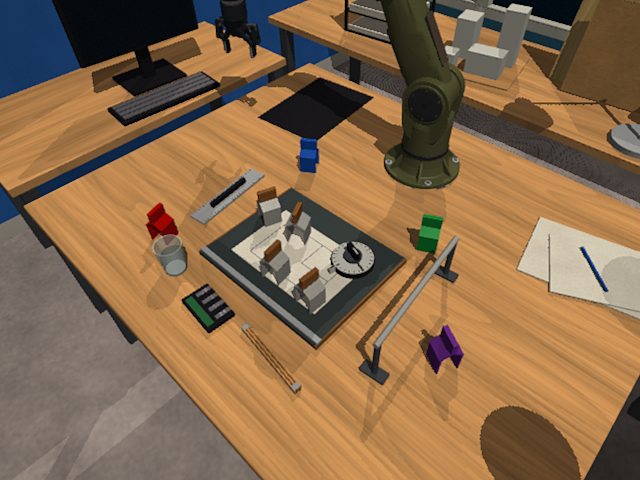

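View pics/top0.png

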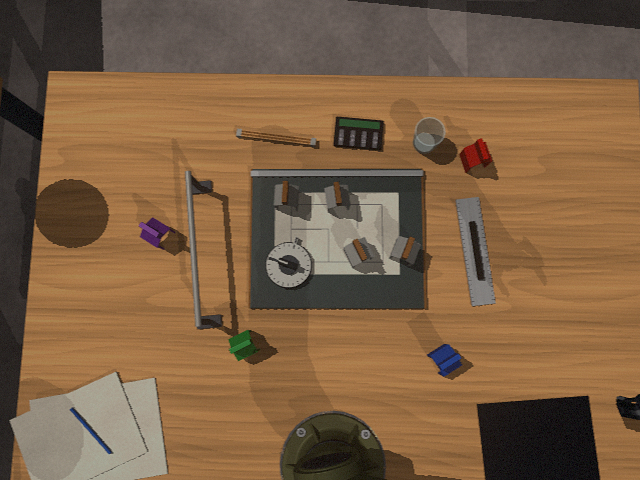

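View pics/wrist0.png

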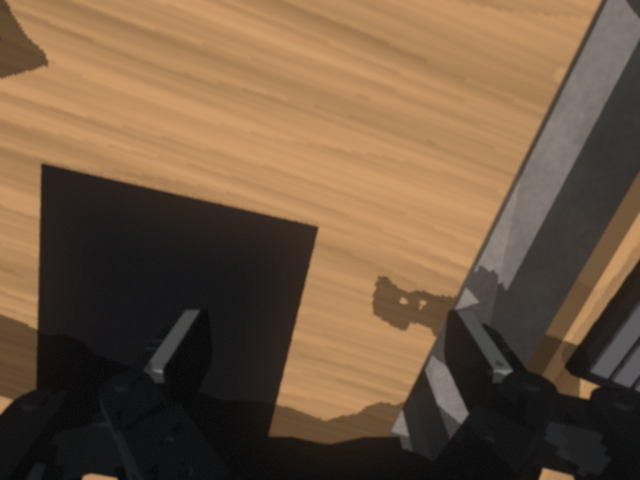

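The scene has four grey samples on the board. Top view, in pixels: samples at about (285,195), (337,198), (362,250) and (405,248), dial at (289,265), rail at x≈193 on the +y side, straightedge at (476,250). The coloured look-alikes are off the board. Next I measure.

```bash
cat > meas.py <<'E'
from h import *
def rect(pts):
    r=cv2.minAreaRect(pts[:,:2].astype(np.float32)); (cx,cy),(w,h),a=r
    if w<h: w,h,a=h,w,a+90
    return np.round([cx,cy,w,h],1),round((a+90)%180-90,1)
def samples(c,w):
    for r in bot.regions_of(c,'sample1'):
        m=r['mask'];col=c['img'][m].mean(0)
        p=w[m];p=p[np.isfinite(p[:,2])]
        zt=np.percentile(p[:,2],98)
        t=p[p[:,2]>zt-5]
        print('sample',round(r['confidence'],2),np.round(r['box']),col.round(),'zt',zt.round(1),len(t),rect(t),t.mean(0).round(1))
E
python3 - <<'E'
from meas import *
for n in ['top','scene']:
    c=bot.capture(n);w=cloud(c);print('==',n);samples(c,w)
    for th in ['board','dial','dial_knob','rail','straightedge','glass','calculator','folding_rule']:
        for r in bot.regions_of(c,th)[:2]:
            p=w[r['mask']];p=p[np.isfinite(p[:,2])]
            if len(p)<5: continue
            zt=np.percentile(p[:,2],95)
            print(th,round(r['confidence'],2),np.round(r['box']),'n',len(p),'z',np.percentile(p[:,2],[2,50,95]).round(1),rect(p),'mid',((p.min(0)+p.max(0))/2).round(1),'median',np.median(p,0).round(1))
E
```

```text
== top
sample 0.95 [391. 240. 418. 266.] [94. 82. 70.] zt 123.5 89 (array([ 494.3, -159.4,   48.7,   11.7]), -21.0) [ 494.2 -159.8  121.5]
sample 0.95 [346. 237. 376. 265.] [103.  91.  79.] zt 123.1 101 (array([488.4, -51.5,  49.5,  11.3]), 26.8) [488.4 -51.8 120.9]
sample 0.89 [141. 221. 172. 247.] [78. 39. 87.] zt 109.0 78 (array([525.8, 427.4,  47.2,  11.5]), 59.4) [525.3 426.3 106.9]
sample 0.86 [325. 179. 355. 212.] [86. 76. 66.] zt 123.8 75 (array([ 6.157e+02, -3.000e-01,  4.800e+01,  1.150e+01]), 8.7) [ 6.161e+02 -3.000e-01  1.216e+02]
sample 0.83 [429. 343. 461. 379.] [36. 48. 97.] zt 108.5 96 (array([ 246.9, -252.4,   48.8,   12.3]), -56.1) [ 247.4 -252.9  106.2]
sample 0.78 [457. 138. 493. 172.] [108.  26.  15.] zt 108.8 88 (array([ 728.2, -331.6,   50.1,   13.1]), 16.9) [ 729.1 -331.4  106.8]
sample 0.62 [270. 183. 301. 208.] [79. 68. 57.] zt 124.2 75 (array([616.2, 119.6,  49.3,  11.9]), -2.0) [615.  119.  122.1]
sample 0.56 [229. 331. 262. 362.] [40. 79. 33.] zt 108.5 96 (array([269.4, 208.8,  49.3,  11.8]), -62.4) [269.6 208.8 106.2]
board 0.65 [248. 168. 426. 310.] n 2
[... 4616 characters left out ...]
]), 76.0) mid [ 761.  -240.5   47.2] median [ 775.3 -196.6   63. ]
glass 0.58 [343. 243. 363. 269.] n 302 z [35.4 49.3 71.3] (array([464.1, 120. ,  72.4,  43.7]), 46.9) mid [456.2 122.1  53.3] median [465.5 119.5  49.3]
calculator 0.67 [180. 282. 234. 332.] n 1422 z [ 5.5 15.1 18.3] (array([791.5, -46.1, 123.2,  79.1]), 86.7) mid [793.4 -45.9  10.2] median [795.4 -40.9  15.1]
folding_rule 0.8 [241. 320. 299. 392.] n 824 z [ 3.2 16.5 19.3] (array([775. , 152.2, 210.8,  22.5]), 83.6) mid [777.2 152.6  10.3] median [779.3 164.2  16.5]
folding_rule 0.63 [199. 190. 404. 348.] n 13179 z [ 6.  16.  21.2] (array([524.2,  -5.7, 441.1, 355.7]), -89.0) mid [524.9  -4.4  60.5] median [561.1  27.4  16. ]
```

```bash
cat >> h.py <<'E'
from scipy.spatial.transform import Rotation as R
def wrap(a): return (a+180)%360-180
def plan(x,y,z,yaw):
    "delta to target (jaw yaw deg), printed in tool axes"
    s=bot.read_state();r=R.from_quat(s['orientation']);M=r.as_matrix()
    yn=np.degrees(np.arctan2(M[1,0],M[0,0]))
    a=np.radians(yaw)
    G=np.array([[np.cos(a),np.sin(a),0],[np.sin(a),-np.cos(a),0],[0,0,-1]])
    d=np.array([x,y,z])-s['tool_pos']
    rv=R.from_matrix(M.T@G).as_rotvec()
    print('t',round(s['t'],2),'now',s['tool_pos'].round(1),'yaw',round(yn,1),'w',round(s['gripper_width'],3),'F',s['ft_force'].round(1),'q7',s['q'][6].round(2))
    print('tgt',[x,y,z,yaw],'shift before turn',(M.T@d).round(1),'after turn',(G.T@d).round(1),'turn',rv.round(3))
E
python3 - <<'E'
from h import *
c=bot.capture('top');w=cloud(c)
r=bot.regions_of(c,'rail')[0];p=w[r['mask']];b=p[p[:,2]>118]
from meas import rect
print('bar',rect(b),b.mean(0).round(1),b[:,2].max())
# fit axis by PCA
m=b.mean(0);u=np.linalg.svd(b-m,full_matrices=False)[2][0];print(u,np.degrees(np.arctan2(u[1],u[0])), 'ends',b[b[:,0].argmin()],b[b[:,0].argmax()])
# ledge
reg=bot.regions_of(c,'board')[0]['mask']; p=w[reg];
im=c['img'][225:305,255:325];save(cv2.resize(im,(700,800)[:2],interpolation=cv2.INTER_CUBIC)[:600],'dial0')
for y in (-180,-90,0,90,180):
    uv=[proj(c,(x,y,18)) for x in range(660,715,3)]
    print(y,[int(c['img'][int(round(v)),int(round(u))].mean()) for u,v in uv])
c=bot.capture('scene');im=c['img'][225:295,315:395];save(cv2.resize(im,(640,560),interpolation=cv2.INTER_CUBIC),'dial1')
E
```

```text
bar (array([484.4, 320.1, 349.6,  16. ]), 7.0) [482.2 318.7 131.6] 139.5431986623596
[-9.92652768e-01 -1.20997505e-01 -2.94753159e-04] -173.05032479804504 ends [310.97628912 300.46733186 134.63687275] [658.71413409 334.44845494 125.36123591]
-180 [47, 43, 48, 46, 46, 49, 47, 45, 24, 116, 111, 108, 114, 99, 80, 98, 95, 94, 91]
-90 [48, 49, 49, 47, 49, 49, 41, 23, 120, 113, 114, 118, 97, 46, 81, 102, 99, 98, 92]
0 [65, 62, 47, 53, 46, 51, 45, 122, 121, 118, 118, 125, 84, 102, 96, 99, 99, 108, 98]
90 [54, 55, 59, 53, 55, 19, 36, 133, 126, 120, 126, 88, 44, 98, 101, 101, 103, 104, 105]
180 [54, 60, 58, 55, 59, 44, 132, 129, 122, 127, 127, 62, 108, 110, 101, 103, 99, 108, 104]
```

View pics/dial0.png

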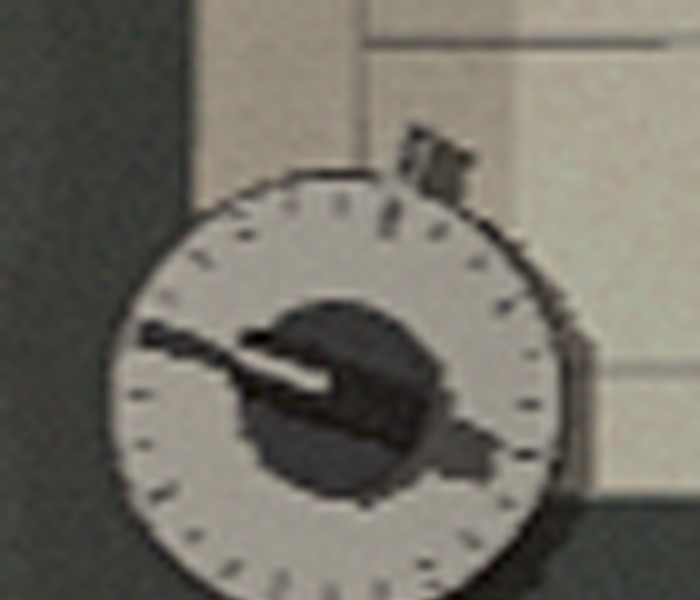

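View pics/dial1.png

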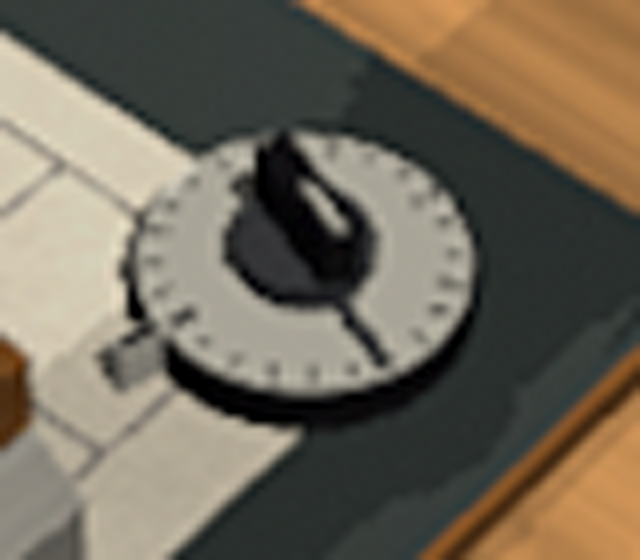

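play_rows(series=[{"wz": -0.12, "x": 20, "y": -30}, {"wz": -0.12, "x": 20, "y": -30}, {"wz": -0.12, "x": 20, "y": -30}, {"wz": -0.12, "x": 20, "y": -30}, {"wz": -0.12, "x": 20, "y": -30}, {"wz": -0.12, "x": 20, "y": -30}, {"wz": -0.12, "x": 20, "y": -30}, {"wz": -0.12, "x": 20, "y": -30}])

```text
invalid input at $.series[0]: expected keys x, y, z, wx, wy, wz
```

```bash
python3 - <<'E'
from h import *
plan(458,112,250,-16)
E
```

```text
t 1.35 now [ 204.7 -590.5  249.9] yaw -70.9 w 0.999 F [-0.3 -0.5 -0.1] q7 -0.15
tgt [458, 112, 250, -16] shift before turn [-580.8 -469.5   -0. ] after turn [ 4.980e+01 -7.451e+02 -1.000e-01] turn [-0.     0.    -0.958]
```

play_rows(series=[{"x": 20, "y": -30, "z": 0, "wx": 0, "wy": 0, "wz": -0.12}, {"x": 20, "y": -30, "z": 0, "wx": 0, "wy": 0, "wz": -0.12}, {"x": 20, "y": -30, "z": 0, "wx": 0, "wy": 0, "wz": -0.12}, {"x": 20, "y": -30, "z": 0, "wx": 0, "wy": 0, "wz": -0.12}, {"x": 20, "y": -30, "z": 0, "wx": 0, "wy": 0, "wz": -0.12}, {"x": 20, "y": -30, "z": 0, "wx": 0, "wy": 0, "wz": -0.12}, {"x": 20, "y": -30, "z": 0, "wx": 0, "wy": 0, "wz": -0.12}, {"x": 20, "y": -30, "z": 0, "wx": 0, "wy": 0, "wz": -0.12}])

```text
t: 2.02
tool_pos: [474.3, -551.5, 247.0]
orientation: [0.991, -0.131, -0.004, 0.003]
ft_force: [0.7, -0.5, -0.4]
gripper_width: 1.002
```

```bash
python3 - <<'E'
from h import *
plan(458,112,250,-16)
E
```

```text
t 2.02 now [ 474.3 -551.5  247. ] yaw -15.1 w 1.002 F [ 0.7 -0.5 -0.4] q7 0.33
tgt [458, 112, 250, -16] shift before turn [-188.  -636.5   -6.1] after turn [-198.5 -633.3   -3. ] turn [0.007 0.007 0.017]
```

play_rows(series=[{"x": -12, "y": -39, "z": 0, "wx": 0.007, "wy": 0.007, "wz": 0.02}, {"x": -12, "y": -39, "z": -3, "wx": 0, "wy": 0, "wz": 0}, {"x": -12, "y": -39, "z": 0, "wx": 0, "wy": 0, "wz": 0}, {"x": -12, "y": -39, "z": 0, "wx": 0, "wy": 0, "wz": 0}, {"x": -12, "y": -39, "z": 0, "wx": 0, "wy": 0, "wz": 0}, {"x": -12, "y": -39, "z": 0, "wx": 0, "wy": 0, "wz": 0}, {"x": -12, "y": -39, "z": 0, "wx": 0, "wy": 0, "wz": 0}, {"x": -12, "y": -39, "z": 0, "wx": 0, "wy": 0, "wz": 0}, {"x": -12, "y": -39, "z": 0, "wx": 0, "wy": 0, "wz": 0}, {"x": -12, "y": -39, "z": 0, "wx": 0, "wy": 0, "wz": 0}, {"x": -12, "y": -39, "z": 0, "wx": 0, "wy": 0, "wz": 0}, {"x": -12, "y": -39, "z": 0, "wx": 0, "wy": 0, "wz": 0}, {"x": -12, "y": -39, "z": 0, "wx": 0, "wy": 0, "wz": 0}, {"x": -12, "y": -39, "z": 0, "wx": 0, "wy": 0, "wz": 0}, {"x": -12, "y": -39, "z": 0, "wx": 0, "wy": 0, "wz": 0}, {"x": -12, "y": -39, "z": 0, "wx": 0, "wy": 0, "wz": 0}, {"x": 0, "y": 0, "z": 0, "wx": 0, "wy": 0, "wz": 0}])

```text
t: 3.43
tool_pos: [459.3, 124.6, 250.1]
orientation: [0.991, -0.132, 0.006, -0.005]
ft_force: [0.9, 1.1, 1.2]
gripper_width: 1.002
```

```bash
python3 - <<'E'
from h import *
plan(458,112,250,-16)
c=bot.capture('wrist');save(c['img'],'w1');w=cloud(c)
for th in ['dial_knob','dial']:
    for r in bot.regions_of(c,th)[:2]:
        p=w[r['mask']];p=p[np.isfinite(p[:,2])]
        print(th,r['confidence'],r['box'],np.median(p,0).round(1),((p.min(0)+p.max(0))/2).round(1))
        t=p[p[:,2]>64]
        if len(t)>20:
            a=cv2.minAreaRect(t[:,:2].astype(np.float32));print('bar',a,t[:,2].max())
E
```

```text
t 3.43 now [459.3 124.6 250.1] yaw -15.2 w 1.002 F [0.9 1.1 1.2] q7 -0.84
tgt [458, 112, 250, -16] shift before turn [ 2.1 12.5 -0.1] after turn [ 2.3 12.5  0.1] turn [-0.012 -0.009  0.015]
dial 0.8 [267.5, 150.2, 408.6, 274.1] [461.7 118.8  33.7] [465.8 110.5  42.2]
bar ((459.05401611328125, 114.21475219726562), (46.246253967285156, 13.950482368469238), 71.43397521972656) 71.62881098144913
```

View pics/w1.png

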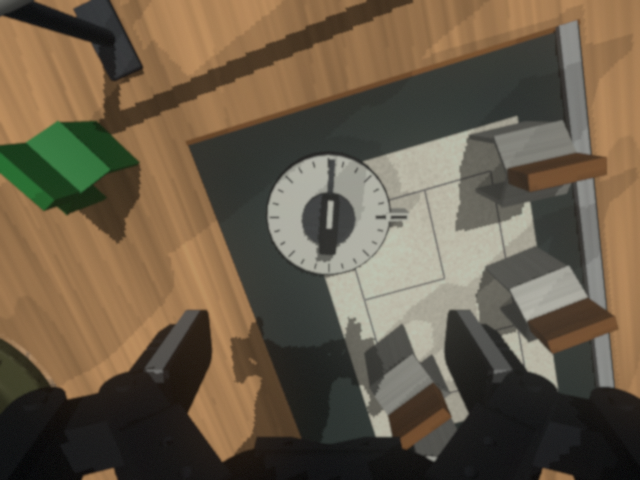

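```bash
cat >> h.py <<'E'
def ray(c,u,v,z):
    K=np.array(c['camera_matrix']);T=np.array(c['T'])
    d=T[:3,:3]@np.array([(u-K[0,2])/K[0,0],-(v-K[1,2])/K[1,1],-1.]);o=T[:3,3]
    return o+d*(z-o[2])/d[2]
E
python3 - <<'E'
from h import *
c=bot.capture('wrist')
im=c['img'][140:290,255:415];save(cv2.resize(im,(800,750),interpolation=cv2.INTER_CUBIC)[:600],'w1d')
g=c['img'][140:290,255:415]
# rectify to top-down around dial (px 0.25mm)
cx,cy=459,114
q=np.array([[cx+70,cy+70],[cx+70,cy-70],[cx-70,cy-70],[cx-70,cy+70]])
def pr(P): return proj(c,P)
src=np.float32([pr((a,b,33)) for a,b in q]);dst=np.float32([[0,0],[560,0],[560,560],[0,560]])
H=cv2.getPerspectiveTransform(src,dst)
save(cv2.warpPerspective(c['img'],H,(560,560),flags=cv2.INTER_CUBIC),'w1r')
E
```

```text
(no output)
```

View pics/w1r.png

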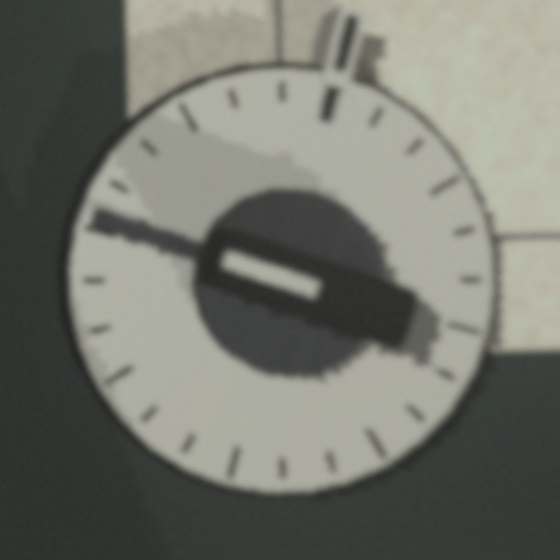

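```bash
python3 - <<'E'
from h import *
plan(459,114,65,-18)
E
```

```text
t 3.63 now [460.4 114.3 248.7] yaw -15.8 w 0.998 F [-0.5 -0.2  0.6] q7 -0.83
tgt [459, 114, 65, -18] shift before turn [ -2.8   1.6 183.7] after turn [ -1.2   0.7 183.7] turn [-0.005 -0.008  0.038]
```

play_rows(fingers=50, series=[{"x": -1, "y": 1, "z": 20, "wx": -0.005, "wy": -0.008, "wz": 0.038}, {"x": 0, "y": 0, "z": 30, "wx": 0, "wy": 0, "wz": 0}, {"x": 0, "y": 0, "z": 30, "wx": 0, "wy": 0, "wz": 0}, {"x": 0, "y": 0, "z": 30, "wx": 0, "wy": 0, "wz": 0}, {"x": 0, "y": 0, "z": 25, "wx": 0, "wy": 0, "wz": 0}, {"x": 0, "y": 0, "z": 15, "wx": 0, "wy": 0, "wz": 0}, {"x": 0, "y": 0, "z": 8, "wx": 0, "wy": 0, "wz": 0}, {"x": 0, "y": 0, "z": 0, "wx": 0, "wy": 0, "wz": 0}, {"x": 0, "y": 0, "z": 0, "wx": 0, "wy": 0, "wz": 0}])

```text
t: 4.38
tool_pos: [464.7, 94.6, 85.1]
orientation: [0.985, -0.173, 0.002, 0.003]
ft_force: [-0.1, -1.0, 0.9]
gripper_width: 0.586
```

```bash
python3 - <<'E'
from h import *
plan(459,114,65,-18)
E
```

```text
t 4.38 now [464.7  94.6  85.1] yaw -19.9 w 0.586 F [-0.1 -1.   0.9] q7 -1.07
tgt [459, 114, 65, -18] shift before turn [-12.1 -16.4  20. ] after turn [-11.4 -16.7  20.1] turn [ 0.005 -0.006 -0.033]
```

play_rows(series=[{"x": -11, "y": -17, "z": 0, "wx": 0.005, "wy": -0.006, "wz": -0.035}, {"x": 0, "y": 0, "z": 0, "wx": 0, "wy": 0, "wz": 0}, {"x": 0, "y": 0, "z": 0, "wx": 0, "wy": 0, "wz": 0}])

```text
t: 4.63
tool_pos: [462.2, 112.4, 87.5]
orientation: [0.987, -0.158, 0.002, -0.0]
ft_force: [0.2, -0.9, 0.3]
gripper_width: 0.586
```

```bash
python3 - <<'E'
from h import *
plan(459,114,65,-18);print(bot.read_state()['joint_velocities'])
bot.capture('top')
plan(459,114,65,-18);print(bot.read_state()['joint_velocities'])
E
```

```text
t 4.63 now [462.2 112.4  87.5] yaw -18.2 w 0.586 F [ 0.2 -0.9  0.3] q7 -1.08
tgt [459, 114, 65, -18] shift before turn [-3.6 -0.5 22.5] after turn [-3.6 -0.5 22.5] turn [-0.001 -0.003 -0.003]
[-0.00914152 -0.02008217 -0.03467145 -0.01648356 -0.02408851 -0.00293636
  0.01363102]
t 4.68 now [462.4 113.   87.7] yaw -18.1 w 0.579 F [-0.2  1.2  0.2] q7 -1.08
tgt [459, 114, 65, -18] shift before turn [-3.6  0.1 22.7] after turn [-3.6  0.1 22.7] turn [-0.002 -0.004 -0.002]
[-0.00177342  0.00397521  0.00252757  0.00463171  0.00348682 -0.00840779
 -0.00419329]
```

play_rows(series=[{"x": -2, "y": 0, "z": 8, "wx": 0, "wy": 0, "wz": 0}, {"x": -1, "y": 0, "z": 8, "wx": 0, "wy": 0, "wz": 0}, {"x": -1, "y": 0, "z": 6, "wx": 0, "wy": 0, "wz": 0}, {"x": 0, "y": 0, "z": 0, "wx": 0, "wy": 0, "wz": 0}, {"x": 0, "y": 0, "z": 0, "wx": 0, "wy": 0, "wz": 0}])

```text
t: 5.1
tool_pos: [459.6, 112.7, 65.1]
orientation: [0.987, -0.159, 0.004, -0.001]
ft_force: [0.0, 0.8, 0.6]
gripper_width: 0.587
```

```bash
python3 - <<'E'
from h import *
plan(459,114,65,-18)
E
```

```text
t 5.1 now [459.6 112.7  65.1] yaw -18.3 w 0.587 F [0.  0.8 0.6] q7 -1.12
tgt [459, 114, 65, -18] shift before turn [-1.  -1.   0.1] after turn [-1.  -1.   0.1] turn [-0.002 -0.007 -0.005]
```

play_rows(fingers=5, series=[{"x": 0, "y": -1, "z": 0, "wx": 0, "wy": 0, "wz": 0}, {"x": 0, "y": 0, "z": 0, "wx": 0, "wy": 0, "wz": 0}, {"x": 0, "y": 0, "z": 0, "wx": 0, "wy": 0, "wz": 0}, {"x": 0, "y": 0, "z": 0, "wx": 0, "wy": 0, "wz": 0}, {"x": 0, "y": 0, "z": 0, "wx": 0, "wy": 0, "wz": 0}, {"x": 0, "y": 0, "z": 0, "wx": 0, "wy": 0, "wz": 0}])

```text
t: 5.6
tool_pos: [458.9, 113.9, 64.9]
orientation: [0.987, -0.159, 0.003, -0.0]
ft_force: [0.0, 0.1, -1.6]
gripper_width: 0.144
```

play_rows(series=[{"x": 0, "y": 0, "z": 0, "wx": 0, "wy": 0, "wz": 0.06}, {"x": 0, "y": 0, "z": 0, "wx": 0, "wy": 0, "wz": 0.1}, {"x": 0, "y": 0, "z": 0, "wx": 0, "wy": 0, "wz": 0.1}, {"x": 0, "y": 0, "z": 0, "wx": 0, "wy": 0, "wz": 0.1}, {"x": 0, "y": 0, "z": 0, "wx": 0, "wy": 0, "wz": 0.1}, {"x": 0, "y": 0, "z": 0, "wx": 0, "wy": 0, "wz": 0.1}])

```text
t: 6.1
tool_pos: [459.0, 113.8, 64.9]
orientation: [0.9, -0.435, 0.002, -0.001]
ft_force: [-0.8, 0.6, -2.3]
gripper_width: 0.148
```

```bash
python3 - <<'E'
from h import *
plan(459,114,65,-105)
E
```

```text
t 6.1 now [459.  113.8  64.9] yaw -51.6 w 0.148 F [-0.8  0.6 -2.3] q7 -1.53
tgt [459, 114, 65, -105] shift before turn [-0.1 -0.1 -0.1] after turn [-0.2  0.  -0.1] turn [-0.005 -0.001  0.933]
```

play_rows(series=[{"x": 0, "y": 0, "z": 0, "wx": 0, "wy": 0, "wz": 0.1}, {"x": 0, "y": 0, "z": 0, "wx": 0, "wy": 0, "wz": 0.1}, {"x": 0, "y": 0, "z": 0, "wx": 0, "wy": 0, "wz": 0.1}, {"x": 0, "y": 0, "z": 0, "wx": 0, "wy": 0, "wz": 0.1}, {"x": 0, "y": 0, "z": 0, "wx": 0, "wy": 0, "wz": 0.1}, {"x": 0, "y": 0, "z": 0, "wx": 0, "wy": 0, "wz": 0.1}, {"x": 0, "y": 0, "z": 0, "wx": 0, "wy": 0, "wz": 0.1}, {"x": 0, "y": 0, "z": 0, "wx": 0, "wy": 0, "wz": 0.1}, {"x": 0, "y": 0, "z": 0, "wx": 0, "wy": 0, "wz": 0.09}, {"x": 0, "y": 0, "z": 0, "wx": 0, "wy": 0, "wz": 0}, {"x": 0, "y": 0, "z": 0, "wx": 0, "wy": 0, "wz": 0}])

```text
t: 7.02
tool_pos: [458.9, 113.7, 64.9]
orientation: [-0.608, 0.794, -0.002, 0.002]
ft_force: [0.6, 0.1, -0.8]
gripper_width: 0.151
```

```bash
python3 - <<'E'
from h import *
plan(459,114,65,-105)
E
```

```text
t 7.02 now [458.9 113.7  64.9] yaw -105.1 w 0.151 F [ 0.6  0.1 -0.8] q7 -2.18
tgt [459, 114, 65, -105] shift before turn [-0.3 -0.  -0.1] after turn [-0.3 -0.  -0.1] turn [-0.005  0.    -0.003]
```

Open, rise and check the dial reading.

play_rows(fingers=50, series=[{"x": 0, "y": 0, "z": 0, "wx": 0, "wy": 0, "wz": 0}, {"x": 0, "y": 0, "z": 0, "wx": 0, "wy": 0, "wz": 0}, {"x": 0, "y": 0, "z": 0, "wx": 0, "wy": 0, "wz": 0}, {"x": 0, "y": 0, "z": 0, "wx": 0, "wy": 0, "wz": 0}, {"x": 0, "y": 0, "z": -10, "wx": 0, "wy": 0, "wz": 0}, {"x": 0, "y": 0, "z": -25, "wx": 0, "wy": 0, "wz": 0}, {"x": 0, "y": 0, "z": -35, "wx": 0, "wy": 0, "wz": 0}, {"x": 0, "y": 0, "z": -35, "wx": 0, "wy": 0, "wz": 0}, {"x": 0, "y": 0, "z": -35, "wx": 0, "wy": 0, "wz": 0}, {"x": 0, "y": 0, "z": -35, "wx": 0, "wy": 0, "wz": 0}, {"x": 0, "y": 0, "z": -20, "wx": 0, "wy": 0, "wz": 0}, {"x": 0, "y": 0, "z": 0, "wx": 0, "wy": 0, "wz": 0}])

```text
t: 8.02
tool_pos: [457.4, 113.1, 268.5]
orientation: [-0.613, 0.79, -0.001, 0.001]
ft_force: [0.9, 0.2, -0.1]
gripper_width: 0.585
```

```bash
cat > dialchk.py <<'E'
from h import *
import sys
c=bot.capture(sys.argv[2]);w=cloud(c)
cx,cy=459.3,113.7
q=np.array([[cx+70,cy+70],[cx+70,cy-70],[cx-70,cy-70],[cx-70,cy+70]])
src=np.float32([proj(c,(a,b,33)) for a,b in q]);dst=np.float32([[0,0],[560,0],[560,560],[0,560]])
save(cv2.warpPerspective(c['img'],cv2.getPerspectiveTransform(src,dst),(560,560),flags=cv2.INTER_CUBIC),sys.argv[1]);save(c['img'],sys.argv[1]+'f')
m=(np.hypot(w[...,0]-cx,w[...,1]-cy)<40)&(w[...,2]>63)&(w[...,2]<78)
if m.sum()>20: print('bar',cv2.minAreaRect(w[m][:,:2].astype(np.float32)))
E
python3 dialchk.py d2 wrist; python3 -c "
from h import *
plan(617,121,260,-92)"
```

```text
bar ((459.72113037109375, 113.57007598876953), (13.906057357788086, 45.80708312988281), 75.25433349609375)
t 8.07 now [457. 113. 267.] yaw -104.4 w 0.58 F [ 0.5 -0.5 -0.5] q7 -2.14
tgt [617, 121, 260, -92] shift before turn [ -47.5 -153.     7.2] after turn [ -13.6 -159.7    7. ] turn [-0.001 -0.001 -0.216]
```

View pics/d2.png

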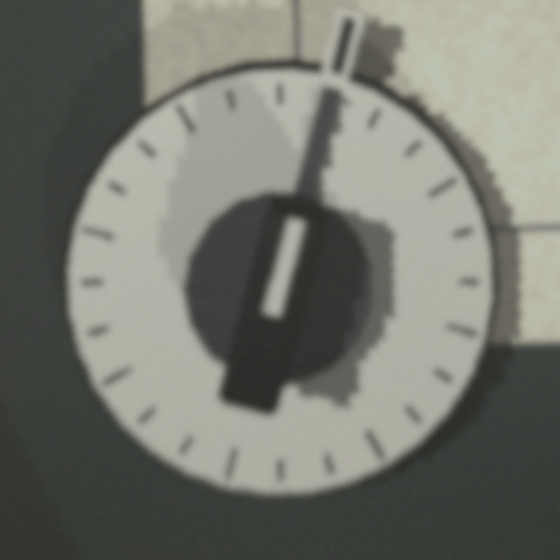

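View pics/d2f.png

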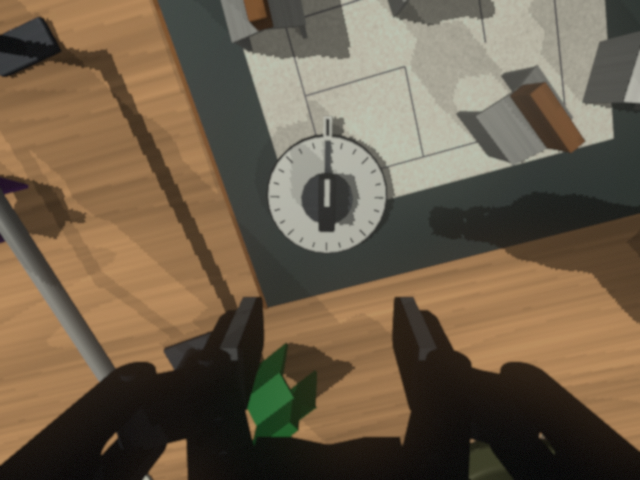

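Dial reads zero: the pointer is on the tab's line, and the bar yaw of -14.8° matches the zero direction. Now sample 1 (617,121).

play_rows(fingers=60, series=[{"x": 0, "y": -10, "z": 0, "wx": 0, "wy": 0, "wz": -0.108}, {"x": 0, "y": -20, "z": 0, "wx": 0, "wy": 0, "wz": -0.108}, {"x": -3, "y": -30, "z": 0, "wx": 0, "wy": 0, "wz": 0}, {"x": -3, "y": -30, "z": 0, "wx": 0, "wy": 0, "wz": 0}, {"x": -3, "y": -30, "z": 0, "wx": 0, "wy": 0, "wz": 0}, {"x": -3, "y": -20, "z": 0, "wx": 0, "wy": 0, "wz": 0}, {"x": 0, "y": -10, "z": 0, "wx": 0, "wy": 0, "wz": 0}, {"x": 0, "y": 0, "z": 0, "wx": 0, "wy": 0, "wz": 0}, {"x": 0, "y": 0, "z": 0, "wx": 0, "wy": 0, "wz": 0}])

```text
t: 8.82
tool_pos: [607.5, 115.0, 253.9]
orientation: [-0.7, 0.714, 0.003, -0.007]
ft_force: [-1.3, 0.4, -0.0]
gripper_width: 0.704
```

```bash
cat > bat.py <<'E'
from h import *
def bat(c,x,y,zlo=110,zhi=128,r=45):
    w=cloud(c);m=(np.hypot(w[...,0]-x,w[...,1]-y)<r)&(w[...,2]>zlo)&(w[...,2]<zhi)
    p=w[m]
    if len(p)<20: print('few',len(p));return
    top=np.percentile(p[:,2],90);p=p[p[:,2]>top-6]
    (cx,cy),(a,b),an=cv2.minAreaRect(p[:,:2].astype(np.float32))
    if a<b:a,b,an=b,a,an+90
    v,u=np.nonzero(m)
    print('batten',round(cx,1),round(cy,1),'size',round(a,1),round(b,1),'yaw',round(wrap(2*an)/2,1),'top',round(top,1),'n',len(p),'px',u.mean().round(),v.mean().round())
if __name__=='__main__':
    import sys
    x,y=float(sys.argv[1]),float(sys.argv[2]);c=bot.capture('wrist');bat(c,x,y)
    if len(sys.argv)>3: save(c['img'],sys.argv[3])
E
python3 bat.py 617 121 s1; python3 -c "
from h import *
plan(617,121,112,-92)"
```

```text
batten 618.5 121.4 size 50.4 11.8 yaw -2.8 top 119.3 n 1314 px 316.0 208.0
t 8.87 now [607.  114.8 253.8] yaw -91.1 w 0.701 F [ 0.8  0.7 -0.8] q7 -1.86
tgt [617, 121, 112, -92] shift before turn [ -7.2 -12.  141.6] after turn [ -6.6  -9.7 141.8] turn [ 0.015 -0.006  0.016]
```

View pics/s1.png

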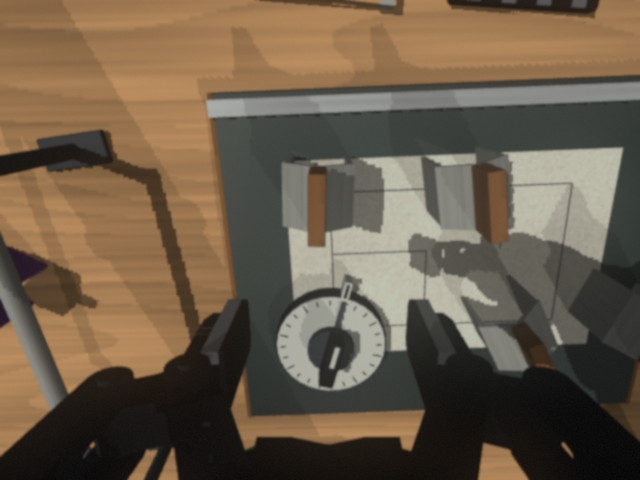

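play_rows(series=[{"x": -4, "y": -6, "z": 10, "wx": 0.015, "wy": -0.006, "wz": 0.03}, {"x": -3, "y": -5, "z": 20, "wx": 0, "wy": 0, "wz": 0}, {"x": 0, "y": 0, "z": 25, "wx": 0, "wy": 0, "wz": 0}, {"x": 0, "y": 0, "z": 25, "wx": 0, "wy": 0, "wz": 0}, {"x": 0, "y": 0, "z": 15, "wx": 0, "wy": 0, "wz": 0}, {"x": 0, "y": 0, "z": 5, "wx": 0, "wy": 0, "wz": 0}, {"x": 0, "y": 0, "z": 0, "wx": 0, "wy": 0, "wz": 0}, {"x": 0, "y": 0, "z": 0, "wx": 0, "wy": 0, "wz": 0}])

```text
t: 9.53
tool_pos: [610.7, 121.8, 151.0]
orientation: [-0.69, 0.724, 0.001, -0.0]
ft_force: [0.4, 0.2, -0.4]
gripper_width: 0.704
```

```bash
python3 -c "
from h import *
plan(618.5,121.4,112,-92.8)"
```

```text
t 9.53 now [610.7 121.8 151. ] yaw -92.7 w 0.704 F [ 0.4  0.2 -0.4] q7 -1.9
tgt [618.5, 121.4, 112, -92.8] shift before turn [-0.  -7.9 39. ] after turn [-0.  -7.8 39. ] turn [0.002 0.    0.001]
```

play_rows(series=[{"x": 0, "y": -4, "z": 6, "wx": 0, "wy": 0, "wz": 0}, {"x": 0, "y": -4, "z": 12, "wx": 0, "wy": 0, "wz": 0}, {"x": 0, "y": 0, "z": 12, "wx": 0, "wy": 0, "wz": 0}, {"x": 0, "y": 0, "z": 9, "wx": 0, "wy": 0, "wz": 0}, {"x": 0, "y": 0, "z": 0, "wx": 0, "wy": 0, "wz": 0}, {"x": 0, "y": 0, "z": 0, "wx": 0, "wy": 0, "wz": 0}])

```text
t: 10.03
tool_pos: [622.4, 121.8, 113.2]
orientation: [-0.69, 0.724, -0.002, 0.003]
ft_force: [-0.4, -0.0, 0.0]
gripper_width: 0.7
```

```bash
python3 -c "
from h import *
plan(618.5,121.4,112,-92.8)"
```

```text
t 10.03 now [622.4 121.8 113.2] yaw -92.7 w 0.7 F [-0.4 -0.   0. ] q7 -1.9
tgt [618.5, 121.4, 112, -92.8] shift before turn [0.6 3.9 1.2] after turn [0.6 3.9 1.2] turn [-0.007  0.002  0.001]
```

play_rows(fingers=2, series=[{"x": 0, "y": 4, "z": 1, "wx": 0, "wy": 0, "wz": 0}, {"x": 0, "y": 0, "z": 0, "wx": 0, "wy": 0, "wz": 0}, {"x": 0, "y": 0, "z": 0, "wx": 0, "wy": 0, "wz": 0}, {"x": 0, "y": 0, "z": 0, "wx": 0, "wy": 0, "wz": 0}, {"x": 0, "y": 0, "z": 0, "wx": 0, "wy": 0, "wz": 0}, {"x": 0, "y": 0, "z": 0, "wx": 0, "wy": 0, "wz": 0}])

```text
t: 10.53
tool_pos: [618.5, 122.1, 113.4]
orientation: [-0.69, 0.724, -0.002, 0.004]
ft_force: [-0.6, -0.1, -2.5]
gripper_width: 0.125
```

play_rows(series=[{"x": 0, "y": 0, "z": -8, "wx": 0, "wy": 0, "wz": 0}, {"x": 0, "y": 0, "z": -20, "wx": 0, "wy": 0, "wz": 0}, {"x": 0, "y": 0, "z": -30, "wx": 0, "wy": 0, "wz": 0}, {"x": 0, "y": 0, "z": -30, "wx": 0, "wy": 0, "wz": 0}, {"x": 0, "y": 0, "z": -30, "wx": 0, "wy": 0, "wz": 0}, {"x": 0, "y": 0, "z": -25, "wx": 0, "wy": 0, "wz": 0}, {"x": -20, "y": 0, "z": -10, "wx": 0, "wy": 0, "wz": -0.05}, {"x": -30, "y": 0, "z": 0, "wx": 0, "wy": 0, "wz": -0.1}, {"x": -25, "y": 0, "z": 0, "wx": 0, "wy": 0, "wz": -0.02}, {"x": -10, "y": 0, "z": 0, "wx": 0, "wy": 0, "wz": 0}, {"x": 0, "y": 0, "z": 0, "wx": 0, "wy": 0, "wz": 0}, {"x": 0, "y": 0, "z": 0, "wx": 0, "wy": 0, "wz": 0}])

```text
t: 11.53
tool_pos: [612.7, 205.4, 279.0]
orientation: [0.749, -0.662, 0.002, -0.002]
ft_force: [-0.1, -0.6, -3.0]
gripper_width: 0.13
```

```bash
cat > rail.py <<'E'
from h import *
import sys
c=bot.capture('wrist');w=cloud(c);save(c['img'],sys.argv[1])
x,y=484+0*w[...,0],320
t=(w[...,0]-484)*.9925+(w[...,1]-320)*.1215; n=-(w[...,0]-484)*.1215+(w[...,1]-320)*.9925
m=(abs(n)<16)&(abs(t)<175)&(w[...,2]>112)&(w[...,2]<140)
T=t[m];N=n[m];Z=w[...,2][m];print('n',m.sum())
for a in range(-170,170,35):
    k=(T>=a)&(T<a+35)
    if k.sum()>20: 
        zt=np.percentile(Z[k],97); kk=k&(Z>zt-2.5); print(a+17,'ncentre',round((np.percentile(N[k],2)+np.percentile(N[k],98))/2,1),'n at crest',N[kk].mean().round(1),'ztop',zt.round(1))
E
python3 rail.py r1;python3 -c "
from h import *
plan(588,332.5,290,-83)"
```

```text
n 5283
-83 ncentre -0.1 n at crest 0.8 ztop 132.1
-48 ncentre -2.7 n at crest -2.2 ztop 131.4
-13 ncentre 0.8 n at crest 1.1 ztop 132.1
22 ncentre 0.6 n at crest 0.9 ztop 132.3
57 ncentre 0.6 n at crest 0.9 ztop 132.4
92 ncentre 0.6 n at crest 1.0 ztop 132.3
127 ncentre 0.6 n at crest 0.9 ztop 132.3
162 ncentre 0.6 n at crest 0.9 ztop 132.3
t 11.58 now [612.7 205.1 278.8] yaw -83.0 w 0.125 F [ 0.3  0.5 -2.8] q7 -1.87
tgt [588, 332.5, 290, -83] shift before turn [-129.5    8.8  -11.3] after turn [-129.5    9.   -11.2] turn [-0.007 -0.001  0.001]
```

View pics/r1.png

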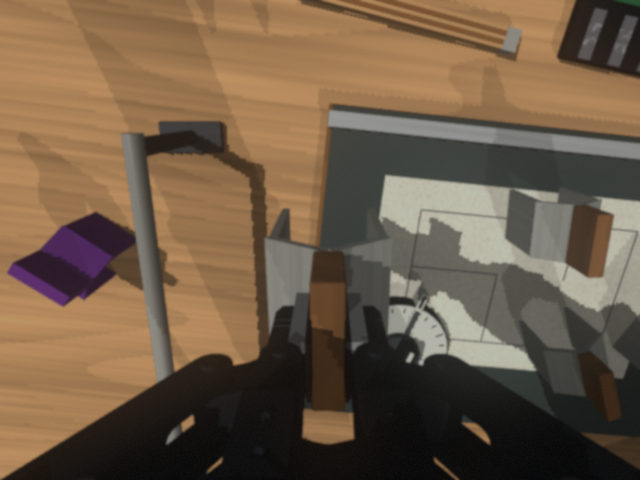

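play_rows(series=[{"x": -15, "y": 2, "z": 0, "wx": -0.007, "wy": 0, "wz": 0}, {"x": -25, "y": 2, "z": 0, "wx": 0, "wy": 0, "wz": 0}, {"x": -30, "y": 2, "z": 0, "wx": 0, "wy": 0, "wz": 0}, {"x": -25, "y": 2, "z": 0, "wx": 0, "wy": 0, "wz": 0}, {"x": -15, "y": 0, "z": 0, "wx": 0, "wy": 0, "wz": 0}, {"x": -8, "y": 0, "z": 0, "wx": 0, "wy": 0, "wz": 0}, {"x": 0, "y": 0, "z": 0, "wx": 0, "wy": 0, "wz": 0}, {"x": 0, "y": 0, "z": 0, "wx": 0, "wy": 0, "wz": 0}])

```text
t: 12.25
tool_pos: [592.4, 315.3, 275.4]
orientation: [0.743, -0.67, 0.002, 0.006]
ft_force: [0.3, -0.8, -2.5]
gripper_width: 0.125
```

```bash
python3 -c "
from h import *
plan(588,333.4,162,-83)"
```

```text
t 12.25 now [592.4 315.3 275.4] yaw -84.1 w 0.125 F [ 0.3 -0.8 -2.5] q7 -2.06
tgt [588, 333.4, 162, -83] shift before turn [-19.6   1.8 113.2] after turn [-18.5   2.2 113.4] turn [ 0.007 -0.01  -0.019]
```

play_rows(series=[{"x": -10, "y": 1, "z": 0, "wx": 0.007, "wy": -0.01, "wz": -0.02}, {"x": -8, "y": 1, "z": 0, "wx": 0, "wy": 0, "wz": 0}, {"x": 0, "y": 0, "z": 0, "wx": 0, "wy": 0, "wz": 0}, {"x": 0, "y": 0, "z": 10, "wx": 0, "wy": 0, "wz": 0}, {"x": 0, "y": 0, "z": 10, "wx": 0, "wy": 0, "wz": 0}, {"x": 0, "y": 0, "z": 0, "wx": 0, "wy": 0, "wz": 0}])

```text
t: 12.75
tool_pos: [590.7, 328.4, 253.9]
orientation: [0.747, -0.664, 0.002, -0.0]
ft_force: [-0.4, -0.3, -1.9]
gripper_width: 0.127
```

```bash
python3 -c "
from h import *
plan(588,333.4,162,-83)"
```

```text
t 12.75 now [590.7 328.4 253.9] yaw -83.3 w 0.127 F [-0.4 -0.3 -1.9] q7 -2.06
tgt [588, 333.4, 162, -83] shift before turn [-5.6  2.3 91.8] after turn [-5.3  2.1 91.9] turn [-0.002 -0.002 -0.005]
```

play_rows(series=[{"x": -5, "y": 2, "z": 8, "wx": 0, "wy": 0, "wz": 0}, {"x": 0, "y": 0, "z": 12, "wx": 0, "wy": 0, "wz": 0}, {"x": 0, "y": 0, "z": 15, "wx": 0, "wy": 0, "wz": 0}, {"x": 0, "y": 0, "z": 15, "wx": 0, "wy": 0, "wz": 0}, {"x": 0, "y": 0, "z": 12, "wx": 0, "wy": 0, "wz": 0}, {"x": 0, "y": 0, "z": 6, "wx": 0, "wy": 0, "wz": 0}, {"x": 0, "y": 0, "z": 0, "wx": 0, "wy": 0, "wz": 0}, {"x": 0, "y": 0, "z": 0, "wx": 0, "wy": 0, "wz": 0}])

```text
t: 13.42
tool_pos: [586.8, 332.5, 178.5]
orientation: [0.747, -0.665, 0.001, 0.002]
ft_force: [0.2, -0.5, -2.8]
gripper_width: 0.128
```

```bash
python3 -c "
from h import *
plan(588,333.4,162,-83)"
```

```text
t 13.42 now [586.8 332.5 178.5] yaw -83.4 w 0.128 F [ 0.2 -0.5 -2.8] q7 -2.09
tgt [588, 333.4, 162, -83] shift before turn [-0.8 -1.3 16.4] after turn [-0.7 -1.3 16.5] turn [ 0.001 -0.004 -0.007]
```

play_rows(series=[{"x": -1, "y": 0, "z": 6, "wx": 0, "wy": 0, "wz": 0}, {"x": 0, "y": 0, "z": 5, "wx": 0, "wy": 0, "wz": 0}, {"x": 0, "y": 0, "z": 3, "wx": 0, "wy": 0, "wz": 0}, {"x": 0, "y": 0, "z": 1, "wx": 0, "wy": 0, "wz": 0}, {"x": 0, "y": 0, "z": 1, "wx": 0, "wy": 0, "wz": 0}])

```text
t: 13.83
tool_pos: [587.7, 334.5, 163.3]
orientation: [0.747, -0.665, 0.002, -0.0]
ft_force: [-0.7, 0.3, -2.3]
gripper_width: 0.127
```

play_rows(series=[{"x": 0, "y": 0, "z": 1.5, "wx": 0, "wy": 0, "wz": 0}, {"x": 0, "y": 0, "z": 0.5, "wx": 0, "wy": 0, "wz": 0}])

```text
t: 14.0
tool_pos: [587.8, 334.5, 161.4]
orientation: [0.747, -0.665, 0.002, -0.001]
ft_force: [-0.9, 0.6, -2.2]
gripper_width: 0.13
```

play_rows(series=[{"x": 0, "y": 0, "z": 1, "wx": 0, "wy": 0, "wz": 0}, {"x": 0, "y": 0, "z": 1, "wx": 0, "wy": 0, "wz": 0}, {"x": 0, "y": 0, "z": 0, "wx": 0, "wy": 0, "wz": 0}])

```text
t: 14.25
tool_pos: [588.0, 334.7, 161.7]
orientation: [0.747, -0.665, 0.002, -0.001]
ft_force: [-0.3, 0.3, -3.1]
gripper_width: 0.129
```

play_rows(series=[{"x": 0, "y": 0, "z": 3, "wx": 0, "wy": 0, "wz": 0}])

```text
t: 14.33
tool_pos: [588.4, 334.8, 161.1]
orientation: [0.747, -0.665, 0.003, -0.002]
ft_force: [-9.3, -5.7, 30.6]
gripper_width: 0.128
```

```bash
python3 -c "
from h import *
plan(588,333.4,162,-83)"; python3 rail.py r2
```

```text
t 14.33 now [588.4 334.8 161.1] yaw -83.4 w 0.128 F [-9.3 -5.7 30.6] q7 -2.09
tgt [588, 333.4, 162, -83] shift before turn [ 1.4  0.5 -0.9] after turn [ 1.4  0.5 -0.9] turn [-0.007 -0.001 -0.007]
n 7314
22 ncentre 1.4 n at crest 1.5 ztop 132.0
57 ncentre 1.5 n at crest 1.5 ztop 132.1
92 ncentre -0.1 n at crest -9.0 ztop 129.3
127 ncentre -0.0 n at crest 1.4 ztop 135.8
162 ncentre 1.4 n at crest 1.4 ztop 132.3
```

View pics/r2.png

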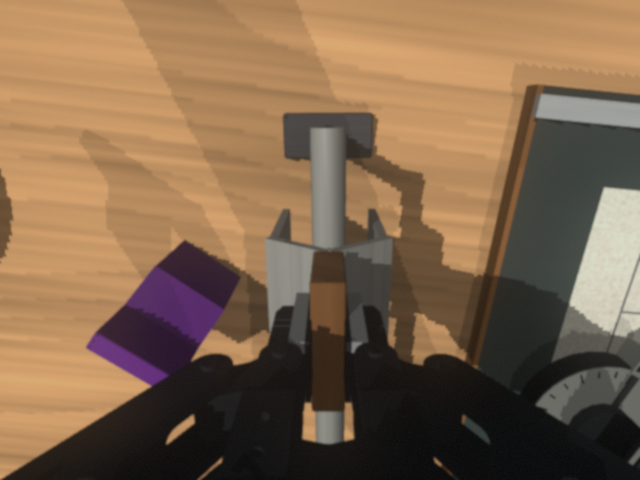

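Sample 1 is seated: the roof sits on the bar at px (328,245) and contact is felt. Release and rise.

play_rows(fingers=50, series=[{"x": 0, "y": 0, "z": -0.5, "wx": 0, "wy": 0, "wz": 0}, {"x": 0, "y": 0, "z": 0, "wx": 0, "wy": 0, "wz": 0}, {"x": 0, "y": 0, "z": 0, "wx": 0, "wy": 0, "wz": 0}, {"x": 0, "y": 0, "z": 0, "wx": 0, "wy": 0, "wz": 0}, {"x": 0, "y": 0, "z": 0, "wx": 0, "wy": 0, "wz": 0}, {"x": 0, "y": 0, "z": -8, "wx": 0, "wy": 0, "wz": 0}, {"x": 0, "y": 0, "z": -15, "wx": 0, "wy": 0, "wz": 0}, {"x": 0, "y": 0, "z": -25, "wx": 0, "wy": 0, "wz": 0}, {"x": 0, "y": 0, "z": -30, "wx": 0, "wy": 0, "wz": 0}, {"x": 0, "y": 0, "z": -20, "wx": 0, "wy": 0, "wz": 0}, {"x": 0, "y": 0, "z": 0, "wx": 0, "wy": 0, "wz": 0}])

```text
t: 15.3
tool_pos: [587.5, 334.7, 264.6]
orientation: [0.747, -0.665, 0.002, -0.002]
ft_force: [1.1, 0.8, 0.9]
gripper_width: 0.582
```

```bash
python3 bat.py 588 334 r3; python3 - <<'E'
from h import *
from bat import bat
c=bot.capture('wrist');bat(c,588,334,155,180)
plan(618,2,260,-81)
E
```

```text
batten 588.4 333.1 size 88.9 52.3 yaw 9.7 top 127.2 n 2112 px 328.0 224.0
batten 588.0 336.4 size 50.6 11.6 yaw 6.8 top 167.3 n 1708 px 325.0 244.0
t 15.4 now [586.6 334.  261. ] yaw -83.4 w 0.587 F [-0.6 -0.9 -0.3] q7 -2.08
tgt [618, 2, 260, -81] shift before turn [333.4   6.9   1.9] after turn [332.9  20.9   1. ] turn [-0.002 -0.003 -0.042]
```

View pics/r3.png

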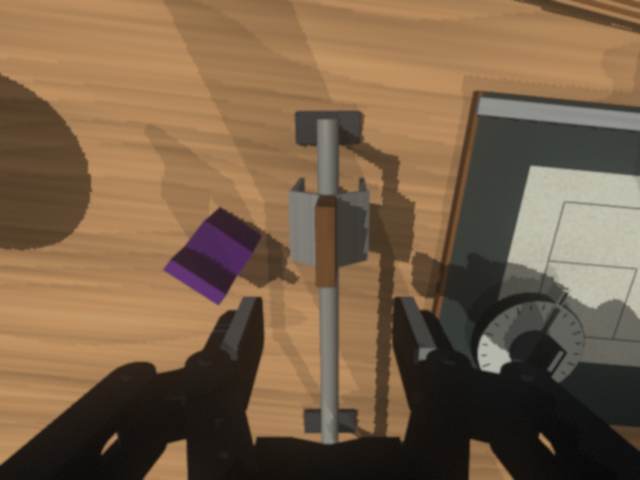

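play_rows(fingers=60, series=[{"x": 15, "y": 2, "z": 0, "wx": 0, "wy": 0, "wz": -0.04}, {"x": 30, "y": 2, "z": 0, "wx": 0, "wy": 0, "wz": 0}, {"x": 36, "y": 2, "z": 0, "wx": 0, "wy": 0, "wz": 0}, {"x": 36, "y": 2, "z": 0, "wx": 0, "wy": 0, "wz": 0}, {"x": 36, "y": 2, "z": 0, "wx": 0, "wy": 0, "wz": 0}, {"x": 36, "y": 2, "z": 0, "wx": 0, "wy": 0, "wz": 0}, {"x": 36, "y": 2, "z": 0, "wx": 0, "wy": 0, "wz": 0}, {"x": 30, "y": 2, "z": 0, "wx": 0, "wy": 0, "wz": 0}, {"x": 25, "y": 2, "z": 0, "wx": 0, "wy": 0, "wz": 0}, {"x": 15, "y": 2, "z": 0, "wx": 0, "wy": 0, "wz": 0}, {"x": 5, "y": 0, "z": 0, "wx": 0, "wy": 0, "wz": 0}, {"x": 0, "y": 0, "z": 0, "wx": 0, "wy": 0, "wz": 0}, {"x": 0, "y": 0, "z": 0, "wx": 0, "wy": 0, "wz": 0}])

```text
t: 16.48
tool_pos: [605.4, 22.1, 242.1]
orientation: [0.762, -0.647, -0.009, 0.012]
ft_force: [-0.4, 0.2, -1.0]
gripper_width: 0.705
```

```bash
python3 bat.py 617 1 s2; python3 -c "
from h import *
plan(618,2,113,-81)"
```

```text
batten 618.5 1.4 size 50.2 12.1 yaw 9.0 top 119.2 n 1487 px 362.0 212.0
t 16.53 now [605.4  22.6 242.1] yaw -80.6 w 0.703 F [0.4 0.3 0.2] q7 -1.55
tgt [618, 2, 113, -81] shift before turn [ 22.1 -12.9 128.8] after turn [ 22.3  -9.2 129.1] turn [ 0.029 -0.002  0.006]
```

play_rows(series=[{"x": 10, "y": -4, "z": 8, "wx": 0.029, "wy": -0.002, "wz": 0.006}, {"x": 10, "y": -4, "z": 15, "wx": 0, "wy": 0, "wz": 0}, {"x": 3, "y": -2, "z": 22, "wx": 0, "wy": 0, "wz": 0}, {"x": 0, "y": 0, "z": 22, "wx": 0, "wy": 0, "wz": 0}, {"x": 0, "y": 0, "z": 15, "wx": 0, "wy": 0, "wz": 0}, {"x": 0, "y": 0, "z": 8, "wx": 0, "wy": 0, "wz": 0}, {"x": 0, "y": 0, "z": 0, "wx": 0, "wy": 0, "wz": 0}, {"x": 0, "y": 0, "z": 0, "wx": 0, "wy": 0, "wz": 0}])

```text
t: 17.2
tool_pos: [620.0, 19.0, 148.8]
orientation: [0.767, -0.641, -0.002, -0.004]
ft_force: [0.6, -0.7, 0.9]
gripper_width: 0.702
```

```bash
python3 -c "
from h import *
plan(618.5,1.4,113,-81)"
```

```text
t 17.2 now [620.   19.  148.8] yaw -79.8 w 0.702 F [ 0.6 -0.7  0.9] q7 -1.53
tgt [618.5, 1.4, 113, -81] shift before turn [17.4  4.8 35.6] after turn [17.2  4.2 35.8] turn [-0.005  0.008  0.021]
```

play_rows(series=[{"x": 9, "y": 2, "z": 0, "wx": -0.005, "wy": 0.008, "wz": 0.02}, {"x": 8, "y": 2, "z": 0, "wx": 0, "wy": 0, "wz": 0}, {"x": 0, "y": 0, "z": 0, "wx": 0, "wy": 0, "wz": 0}, {"x": 0, "y": 0, "z": 8, "wx": 0, "wy": 0, "wz": 0}, {"x": 0, "y": 0, "z": 8, "wx": 0, "wy": 0, "wz": 0}, {"x": 0, "y": 0, "z": 0, "wx": 0, "wy": 0, "wz": 0}])

```text
t: 17.7
tool_pos: [621.2, 0.8, 135.9]
orientation: [0.76, -0.649, 0.003, -0.002]
ft_force: [-0.3, 0.4, -0.0]
gripper_width: 0.7
```

```bash
python3 -c "
from h import *
plan(618.5,1.4,113,-81)"
```

```text
t 17.7 now [621.2   0.8 135.9] yaw -81.0 w 0.7 F [-0.3  0.4 -0. ] q7 -1.53
tgt [618.5, 1.4, 113, -81] shift before turn [-1.   2.7 22.9] after turn [-1.   2.6 22.9] turn [-0.007 -0.002 -0.   ]
```

play_rows(series=[{"x": -1, "y": 2.5, "z": 6, "wx": -0.007, "wy": 0, "wz": 0}, {"x": 0, "y": 0, "z": 8, "wx": 0, "wy": 0, "wz": 0}, {"x": 0, "y": 0, "z": 6, "wx": 0, "wy": 0, "wz": 0}, {"x": 0, "y": 0, "z": 2, "wx": 0, "wy": 0, "wz": 0}, {"x": 0, "y": 0, "z": 0, "wx": 0, "wy": 0, "wz": 0}])

```text
t: 18.12
tool_pos: [617.7, 1.7, 110.5]
orientation: [0.76, -0.649, -0.001, 0.001]
ft_force: [-0.1, 0.2, -0.8]
gripper_width: 0.706
```

play_rows(fingers=2, series=[{"x": 0, "y": 0, "z": 0, "wx": 0, "wy": 0, "wz": 0}, {"x": 0, "y": 0, "z": 0, "wx": 0, "wy": 0, "wz": 0}, {"x": 0, "y": 0, "z": 0, "wx": 0, "wy": 0, "wz": 0}, {"x": 0, "y": 0, "z": 0, "wx": 0, "wy": 0, "wz": 0}, {"x": 0, "y": 0, "z": 0, "wx": 0, "wy": 0, "wz": 0}, {"x": 0, "y": 0, "z": 0, "wx": 0, "wy": 0, "wz": 0}])

```text
t: 18.62
tool_pos: [617.8, 2.0, 110.5]
orientation: [0.761, -0.649, -0.001, 0.001]
ft_force: [-0.2, 0.4, -1.0]
gripper_width: 0.127
```

```bash
python3 -c "
from h import *
plan(519,326,290,-83)"
```

```text
t 18.62 now [617.8   2.  110.5] yaw -81.0 w 0.127 F [-0.2  0.4 -1. ] q7 -1.54
tgt [519, 326, 290, -83] shift before turn [-335.3   47.2 -179.7] after turn [-333.6   58.5 -179.5] turn [ 0.003 -0.001  0.035]
```

play_rows(series=[{"x": 0, "y": 0, "z": -10, "wx": 0, "wy": 0, "wz": 0}, {"x": 0, "y": 0, "z": -25, "wx": 0, "wy": 0, "wz": 0}, {"x": 0, "y": 0, "z": -30, "wx": 0, "wy": 0, "wz": 0}, {"x": 0, "y": 0, "z": -30, "wx": 0, "wy": 0, "wz": 0}, {"x": 0, "y": 0, "z": -30, "wx": 0, "wy": 0, "wz": 0}, {"x": 0, "y": 0, "z": -25, "wx": 0, "wy": 0, "wz": 0}, {"x": -15, "y": 3, "z": -15, "wx": 0, "wy": 0, "wz": 0.03}, {"x": -30, "y": 6, "z": 0, "wx": 0, "wy": 0, "wz": 0}, {"x": -35, "y": 6, "z": 0, "wx": 0, "wy": 0, "wz": 0}, {"x": -35, "y": 6, "z": 0, "wx": 0, "wy": 0, "wz": 0}, {"x": -35, "y": 6, "z": 0, "wx": 0, "wy": 0, "wz": 0}, {"x": -35, "y": 6, "z": 0, "wx": 0, "wy": 0, "wz": 0}, {"x": -35, "y": 6, "z": 0, "wx": 0, "wy": 0, "wz": 0}, {"x": -30, "y": 6, "z": 0, "wx": 0, "wy": 0, "wz": 0}, {"x": -22, "y": 5, "z": 0, "wx": 0, "wy": 0, "wz": 0}, {"x": -12, "y": 3, "z": 0, "wx": 0, "wy": 0, "wz": 0}, {"x": 0, "y": 0, "z": 0, "wx": 0, "wy": 0, "wz": 0}, {"x": 0, "y": 0, "z": 0, "wx": 0, "wy": 0, "wz": 0}])

```text
t: 20.12
tool_pos: [523.9, 285.1, 295.5]
orientation: [0.748, -0.664, 0.001, -0.0]
ft_force: [0.9, -0.8, -1.2]
gripper_width: 0.129
```

```bash
python3 -c "
from h import *
plan(518.7,325.7,159,-83)"
```

```text
t 20.12 now [523.9 285.1 295.5] yaw -83.2 w 0.129 F [ 0.9 -0.8 -1.2] q7 -2.06
tgt [518.7, 325.7, 159, -83] shift before turn [-41.1   0.6 136.5] after turn [-41.    0.2 136.5] turn [-0.002 -0.001 -0.003]
```

play_rows(series=[{"x": -10, "y": 0, "z": 0, "wx": 0, "wy": 0, "wz": 0}, {"x": -15, "y": 0, "z": 0, "wx": 0, "wy": 0, "wz": 0}, {"x": -11, "y": 0, "z": 0, "wx": 0, "wy": 0, "wz": 0}, {"x": -4, "y": 0, "z": 0, "wx": 0, "wy": 0, "wz": 0}, {"x": 0, "y": 0, "z": 0, "wx": 0, "wy": 0, "wz": 0}, {"x": 0, "y": 0, "z": 8, "wx": 0, "wy": 0, "wz": 0}, {"x": 0, "y": 0, "z": 15, "wx": 0, "wy": 0, "wz": 0}, {"x": 0, "y": 0, "z": 10, "wx": 0, "wy": 0, "wz": 0}, {"x": 0, "y": 0, "z": 5, "wx": 0, "wy": 0, "wz": 0}, {"x": 0, "y": 0, "z": 0, "wx": 0, "wy": 0, "wz": 0}])

```text
t: 20.95
tool_pos: [523.2, 320.6, 254.4]
orientation: [0.744, -0.668, 0.003, 0.001]
ft_force: [0.5, 0.2, -2.9]
gripper_width: 0.132
```

```bash
python3 -c "
from h import *
plan(518.7,325.7,159,-83)"
```

```text
t 20.95 now [523.2 320.6 254.4] yaw -83.8 w 0.132 F [ 0.5  0.2 -2.9] q7 -2.14
tgt [518.7, 325.7, 159, -83] shift before turn [-6.   4.3 95.4] after turn [-5.6  3.9 95.4] turn [-0.003 -0.005 -0.014]
```

play_rows(series=[{"x": -5.5, "y": 4, "z": 6, "wx": 0, "wy": -0.005, "wz": -0.015}, {"x": 0, "y": 0, "z": 12, "wx": 0, "wy": 0, "wz": 0}, {"x": 0, "y": 0, "z": 15, "wx": 0, "wy": 0, "wz": 0}, {"x": 0, "y": 0, "z": 15, "wx": 0, "wy": 0, "wz": 0}, {"x": 0, "y": 0, "z": 12, "wx": 0, "wy": 0, "wz": 0}, {"x": 0, "y": 0, "z": 8, "wx": 0, "wy": 0, "wz": 0}, {"x": 0, "y": 0, "z": 2, "wx": 0, "wy": 0, "wz": 0}, {"x": 0, "y": 0, "z": 0, "wx": 0, "wy": 0, "wz": 0}])

```text
t: 21.62
tool_pos: [518.3, 327.7, 182.4]
orientation: [0.751, -0.661, 0.001, -0.004]
ft_force: [0.1, -0.6, -2.4]
gripper_width: 0.128
```

```bash
python3 -c "
from h import *
plan(518.7,325.7,159,-83)"
```

```text
t 21.62 now [518.3 327.7 182.4] yaw -82.7 w 0.128 F [ 0.1 -0.6 -2.4] q7 -2.14
tgt [518.7, 325.7, 159, -83] shift before turn [ 2.1 -0.  23.4] after turn [ 2.  -0.2 23.4] turn [-0.006  0.004  0.006]
```

play_rows(series=[{"x": 2, "y": 0, "z": 8, "wx": 0, "wy": 0, "wz": 0}, {"x": 0, "y": 0, "z": 7, "wx": 0, "wy": 0, "wz": 0}, {"x": 0, "y": 0, "z": 4, "wx": 0, "wy": 0, "wz": 0}, {"x": 0, "y": 0, "z": 2, "wx": 0, "wy": 0, "wz": 0}, {"x": 0, "y": 0, "z": 1, "wx": 0, "wy": 0, "wz": 0}, {"x": 0, "y": 0, "z": 1, "wx": 0, "wy": 0, "wz": 0}, {"x": 0, "y": 0, "z": 1, "wx": 0, "wy": 0, "wz": 0}])

```text
t: 22.2
tool_pos: [519.9, 326.6, 158.7]
orientation: [0.751, -0.66, 0.001, -0.006]
ft_force: [-2.0, -2.7, 8.1]
gripper_width: 0.133
```

Contact. Release.

play_rows(fingers=50, series=[{"x": 0, "y": 0, "z": 0, "wx": 0, "wy": 0, "wz": 0}, {"x": 0, "y": 0, "z": 0, "wx": 0, "wy": 0, "wz": 0}, {"x": 0, "y": 0, "z": 0, "wx": 0, "wy": 0, "wz": 0}, {"x": 0, "y": 0, "z": 0, "wx": 0, "wy": 0, "wz": 0}, {"x": 0, "y": 0, "z": 0, "wx": 0, "wy": 0, "wz": 0}, {"x": 0, "y": 0, "z": -8, "wx": 0, "wy": 0, "wz": 0}, {"x": 0, "y": 0, "z": -15, "wx": 0, "wy": 0, "wz": 0}, {"x": 0, "y": 0, "z": -25, "wx": 0, "wy": 0, "wz": 0}, {"x": 0, "y": 0, "z": -30, "wx": 0, "wy": 0, "wz": 0}, {"x": 0, "y": 0, "z": -20, "wx": 0, "wy": 0, "wz": 0}, {"x": 0, "y": 0, "z": 0, "wx": 0, "wy": 0, "wz": 0}])

```text
t: 23.12
tool_pos: [518.8, 326.2, 263.8]
orientation: [0.751, -0.66, 0.001, -0.006]
ft_force: [0.2, 0.2, -0.1]
gripper_width: 0.588
```

```bash
python3 - <<'E'
from h import *
from bat import bat
c=bot.capture('wrist');save(c['img'],'r4');bat(c,588,334,155,180,40);bat(c,519,326,155,180,40)
plan(489,-49,260,-63)
E
```

```text
batten 588.1 335.9 size 49.8 11.8 yaw 6.9 top 167.5 n 2190 px 327.0 123.0
batten 520.7 328.3 size 50.4 12.0 yaw 6.9 top 167.3 n 1746 px 325.0 243.0
t 23.17 now [518.5 326.  262.4] yaw -82.6 w 0.586 F [0.3 0.4 1.1] q7 -2.12
tgt [489, -49, 260, -63] shift before turn [368.1  77.3  -0.6] after turn [320.7 196.5   2.4] turn [-0.011  0.004 -0.343]
```

View pics/r4.png

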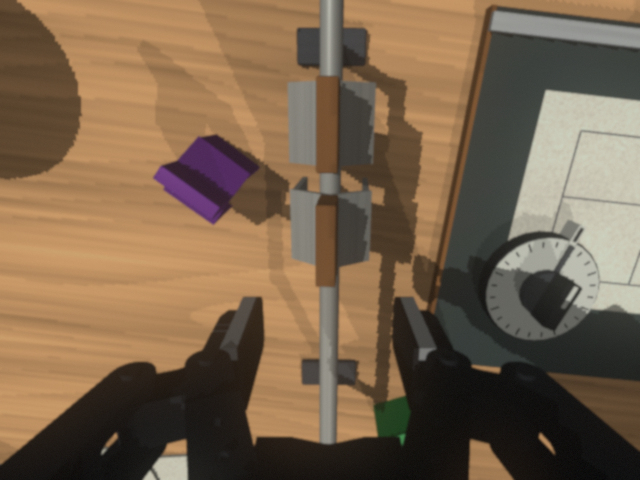

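Two samples hang properly, at px (328,123) and (326,240). Next is sample 3.

play_rows(fingers=60, series=[{"x": 15, "y": 3, "z": 0, "wx": -0.01, "wy": 0, "wz": 0}, {"x": 28, "y": 6, "z": 0, "wx": 0, "wy": 0, "wz": 0}, {"x": 36, "y": 8, "z": 0, "wx": 0, "wy": 0, "wz": 0}, {"x": 36, "y": 8, "z": 0, "wx": 0, "wy": 0, "wz": 0}, {"x": 36, "y": 8, "z": 0, "wx": 0, "wy": 0, "wz": 0}, {"x": 36, "y": 8, "z": 0, "wx": 0, "wy": 0, "wz": 0}, {"x": 36, "y": 8, "z": 0, "wx": 0, "wy": 0, "wz": 0}, {"x": 36, "y": 8, "z": 0, "wx": 0, "wy": 0, "wz": 0}, {"x": 32, "y": 7, "z": 0, "wx": 0, "wy": 0, "wz": 0}, {"x": 25, "y": 6, "z": 0, "wx": 0, "wy": 0, "wz": 0}, {"x": 15, "y": 3, "z": 0, "wx": 0, "wy": 0, "wz": 0}, {"x": 8, "y": 0, "z": 0, "wx": 0, "wy": 0, "wz": -0.08}, {"x": 0, "y": 0, "z": 0, "wx": 0, "wy": 0, "wz": -0.12}, {"x": 0, "y": 0, "z": 0, "wx": 0, "wy": 0, "wz": -0.12}, {"x": 0, "y": 0, "z": 0, "wx": 0, "wy": 0, "wz": 0}, {"x": 0, "y": 0, "z": 0, "wx": 0, "wy": 0, "wz": 0}])

```text
t: 24.5
tool_pos: [479.9, -36.6, 249.0]
orientation: [0.849, -0.528, -0.01, 0.002]
ft_force: [0.0, 0.3, -0.3]
gripper_width: 0.702
```

```bash
python3 bat.py 489.5 -49 s3; python3 -c "
from h import *
plan(490,-49,190,-63)"
```

```text
batten 490.2 -49.8 size 50.1 12.0 yaw 27.0 top 119.3 n 1384 px 355.0 222.0
t 24.55 now [479.9 -36.5 248.9] yaw -63.8 w 0.701 F [-0.6  0.3 -1. ] q7 -1.14
tgt [490, -49, 190, -63] shift before turn [16.5 -4.4 58.7] after turn [15.7 -3.3 58.9] turn [ 0.014  0.014 -0.013]
```

play_rows(series=[{"x": 8, "y": -2, "z": 5, "wx": 0.014, "wy": 0.014, "wz": -0.013}, {"x": 8, "y": -2, "z": 10, "wx": 0, "wy": 0, "wz": 0}, {"x": 0, "y": 0, "z": 20, "wx": 0, "wy": 0, "wz": 0}, {"x": 0, "y": 0, "z": 20, "wx": 0, "wy": 0, "wz": 0}, {"x": 0, "y": 0, "z": 20, "wx": 0, "wy": 0, "wz": 0}, {"x": 0, "y": 0, "z": 10, "wx": 0, "wy": 0, "wz": 0}, {"x": 0, "y": 0, "z": 0, "wx": 0, "wy": 0, "wz": 0}, {"x": 0, "y": 0, "z": 0, "wx": 0, "wy": 0, "wz": 0}])

```text
t: 25.22
tool_pos: [492.1, -48.3, 157.4]
orientation: [0.847, -0.531, -0.001, 0.0]
ft_force: [0.1, -0.1, 0.2]
gripper_width: 0.702
```

```bash
python3 -c "
from h import *
plan(490.2,-49.8,111.5,-63)"
```

```text
t 25.22 now [492.1 -48.3 157.4] yaw -64.1 w 0.702 F [ 0.1 -0.1  0.2] q7 -1.16
tgt [490.2, -49.8, 111.5, -63] shift before turn [ 0.5  2.3 45.9] after turn [ 0.4  2.3 45.9] turn [ 0.001  0.001 -0.02 ]
```

play_rows(series=[{"x": 0, "y": 2, "z": 6, "wx": 0, "wy": 0, "wz": -0.02}, {"x": 0, "y": 0, "z": 12, "wx": 0, "wy": 0, "wz": 0}, {"x": 0, "y": 0, "z": 14, "wx": 0, "wy": 0, "wz": 0}, {"x": 0, "y": 0, "z": 9, "wx": 0, "wy": 0, "wz": 0}, {"x": 0, "y": 0, "z": 3, "wx": 0, "wy": 0, "wz": 0}, {"x": 0, "y": 0, "z": 0, "wx": 0, "wy": 0, "wz": 0}, {"x": 0, "y": 0, "z": 0, "wx": 0, "wy": 0, "wz": 0}])

```text
t: 25.8
tool_pos: [492.6, -49.4, 113.7]
orientation: [0.853, -0.522, 0.002, -0.001]
ft_force: [0.7, 0.7, 1.1]
gripper_width: 0.701
```

```bash
python3 -c "
from h import *
plan(490.2,-49.8,111.5,-63)"
```

```text
t 25.8 now [492.6 -49.4 113.7] yaw -62.9 w 0.701 F [0.7 0.7 1.1] q7 -1.15
tgt [490.2, -49.8, 111.5, -63] shift before turn [-0.7  2.3  2.2] after turn [-0.7  2.3  2.2] turn [-0.003 -0.002  0.002]
```

play_rows(fingers=2, series=[{"x": -0.7, "y": 2.3, "z": 2, "wx": 0, "wy": 0, "wz": 0}, {"x": 0, "y": 0, "z": 0, "wx": 0, "wy": 0, "wz": 0}, {"x": 0, "y": 0, "z": 0, "wx": 0, "wy": 0, "wz": 0}, {"x": 0, "y": 0, "z": 0, "wx": 0, "wy": 0, "wz": 0}, {"x": 0, "y": 0, "z": 0, "wx": 0, "wy": 0, "wz": 0}, {"x": 0, "y": 0, "z": 0, "wx": 0, "wy": 0, "wz": 0}, {"x": 0, "y": 0, "z": 0, "wx": 0, "wy": 0, "wz": 0}])

```text
t: 26.38
tool_pos: [490.8, -50.0, 113.6]
orientation: [0.853, -0.522, 0.003, -0.002]
ft_force: [-0.4, -0.6, -1.8]
gripper_width: 0.127
```

play_rows(series=[{"x": 0, "y": 0, "z": -10, "wx": 0, "wy": 0, "wz": 0}, {"x": 0, "y": 0, "z": -25, "wx": 0, "wy": 0, "wz": 0}, {"x": 0, "y": 0, "z": -30, "wx": 0, "wy": 0, "wz": 0}, {"x": 0, "y": 0, "z": -30, "wx": 0, "wy": 0, "wz": 0}, {"x": 0, "y": 0, "z": -30, "wx": 0, "wy": 0, "wz": 0}, {"x": 0, "y": 0, "z": -25, "wx": 0, "wy": 0, "wz": 0}, {"x": 0, "y": 0, "z": -15, "wx": 0, "wy": 0, "wz": 0.1}, {"x": 0, "y": 0, "z": 0, "wx": 0, "wy": 0, "wz": 0.12}, {"x": 0, "y": 0, "z": 0, "wx": 0, "wy": 0, "wz": 0.12}, {"x": 0, "y": 0, "z": 0, "wx": 0, "wy": 0, "wz": 0}, {"x": 0, "y": 0, "z": 0, "wx": 0, "wy": 0, "wz": 0}])

```text
t: 27.3
tool_pos: [487.4, -49.6, 285.8]
orientation: [0.749, -0.662, 0.0, -0.001]
ft_force: [0.0, 1.5, -2.1]
gripper_width: 0.129
```

```bash
python3 -c "
from h import *
plan(449.2,317.2,290,-83)"
```

```text
t 27.3 now [487.4 -49.6 285.8] yaw -83.0 w 0.129 F [ 0.   1.5 -2.1] q7 -1.43
tgt [449.2, 317.2, 290, -83] shift before turn [-368.7   -7.1   -4.1] after turn [-368.7   -6.8   -4.2] turn [-0.002  0.     0.001]
```

play_rows(series=[{"x": -15, "y": 0, "z": 0, "wx": 0, "wy": 0, "wz": 0}, {"x": -30, "y": 0, "z": 0, "wx": 0, "wy": 0, "wz": 0}, {"x": -36, "y": 0, "z": 0, "wx": 0, "wy": 0, "wz": 0}, {"x": -36, "y": 0, "z": 0, "wx": 0, "wy": 0, "wz": 0}, {"x": -36, "y": 0, "z": 0, "wx": 0, "wy": 0, "wz": 0}, {"x": -36, "y": 0, "z": 0, "wx": 0, "wy": 0, "wz": 0}, {"x": -36, "y": 0, "z": 0, "wx": 0, "wy": 0, "wz": 0}, {"x": -36, "y": 0, "z": 0, "wx": 0, "wy": 0, "wz": 0}, {"x": -32, "y": 0, "z": 0, "wx": 0, "wy": 0, "wz": 0}, {"x": -25, "y": 0, "z": 0, "wx": 0, "wy": 0, "wz": 0}, {"x": -15, "y": 0, "z": 0, "wx": 0, "wy": 0, "wz": 0}, {"x": -8, "y": 0, "z": 0, "wx": 0, "wy": 0, "wz": 0}, {"x": 0, "y": 0, "z": 0, "wx": 0, "wy": 0, "wz": 0}, {"x": 0, "y": 0, "z": 0, "wx": 0, "wy": 0, "wz": 0}, {"x": 0, "y": 0, "z": 0, "wx": 0, "wy": 0, "wz": 0}])

```text
t: 28.55
tool_pos: [433.5, 298.7, 276.5]
orientation: [0.766, -0.643, -0.003, 0.007]
ft_force: [0.3, -0.1, -1.6]
gripper_width: 0.131
```

```bash
python3 -c "
from h import *
plan(448.5,317,162,-83)"
```

```text
t 28.55 now [433.5 298.7 276.5] yaw -80.0 w 0.131 F [ 0.3 -0.1 -1.6] q7 -2.15
tgt [448.5, 317, 162, -83] shift before turn [-15.9 -19.5 114.2] after turn [-16.3 -17.1 114.5] turn [ 0.013 -0.004  0.052]
```

play_rows(series=[{"x": -5, "y": -6, "z": 0, "wx": 0.013, "wy": -0.004, "wz": 0.05}, {"x": -6, "y": -7, "z": 0, "wx": 0, "wy": 0, "wz": 0}, {"x": -5, "y": -4, "z": 0, "wx": 0, "wy": 0, "wz": 0}, {"x": 0, "y": 0, "z": 0, "wx": 0, "wy": 0, "wz": 0}, {"x": 0, "y": 0, "z": 8, "wx": 0, "wy": 0, "wz": 0}, {"x": 0, "y": 0, "z": 8, "wx": 0, "wy": 0, "wz": 0}, {"x": 0, "y": 0, "z": 0, "wx": 0, "wy": 0, "wz": 0}])

```text
t: 29.13
tool_pos: [452.2, 310.3, 258.9]
orientation: [0.748, -0.664, 0.002, 0.002]
ft_force: [-0.3, 0.4, -2.1]
gripper_width: 0.126
```

```bash
python3 -c "
from h import *
plan(448.5,317,162,-83)"
```

```text
t 29.13 now [452.2 310.3 258.9] yaw -83.2 w 0.126 F [-0.3  0.4 -2.1] q7 -2.21
tgt [448.5, 317, 162, -83] shift before turn [-7.6  2.8 96.8] after turn [-7.1  2.8 96.9] turn [ 0.001 -0.005 -0.003]
```

play_rows(series=[{"x": -7, "y": 3, "z": 6, "wx": 0, "wy": -0.005, "wz": 0}, {"x": 0, "y": 0, "z": 12, "wx": 0, "wy": 0, "wz": 0}, {"x": 0, "y": 0, "z": 15, "wx": 0, "wy": 0, "wz": 0}, {"x": 0, "y": 0, "z": 15, "wx": 0, "wy": 0, "wz": 0}, {"x": 0, "y": 0, "z": 12, "wx": 0, "wy": 0, "wz": 0}, {"x": 0, "y": 0, "z": 8, "wx": 0, "wy": 0, "wz": 0}, {"x": 0, "y": 0, "z": 2, "wx": 0, "wy": 0, "wz": 0}, {"x": 0, "y": 0, "z": 0, "wx": 0, "wy": 0, "wz": 0}])

```text
t: 29.8
tool_pos: [444.5, 319.0, 183.0]
orientation: [0.749, -0.662, -0.002, 0.001]
ft_force: [1.1, -0.2, -2.2]
gripper_width: 0.127
```

```bash
python3 -c "
from h import *
plan(448.5,317,162,-83)"
```

```text
t 29.8 now [444.5 319.  183. ] yaw -83.0 w 0.127 F [ 1.1 -0.2 -2.2] q7 -2.25
tgt [448.5, 317, 162, -83] shift before turn [ 2.5 -3.8 21. ] after turn [ 2.5 -3.7 21. ] turn [0.004 0.002 0.   ]
```

play_rows(series=[{"x": 2, "y": 0, "z": 7, "wx": 0, "wy": 0, "wz": 0}, {"x": 0, "y": 0, "z": 6, "wx": 0, "wy": 0, "wz": 0}, {"x": 0, "y": 0, "z": 4, "wx": 0, "wy": 0, "wz": 0}, {"x": 0, "y": 0, "z": 2, "wx": 0, "wy": 0, "wz": 0}, {"x": 0, "y": 0, "z": 1, "wx": 0, "wy": 0, "wz": 0}, {"x": 0, "y": 0, "z": 1, "wx": 0, "wy": 0, "wz": 0}, {"x": 0, "y": 0, "z": 1, "wx": 0, "wy": 0, "wz": 0}])

```text
t: 30.38
tool_pos: [445.5, 317.9, 162.1]
orientation: [0.749, -0.663, -0.002, -0.001]
ft_force: [-4.2, -2.9, 14.6]
gripper_width: 0.123
```

play_rows(fingers=50, series=[{"x": 0, "y": 0, "z": 0, "wx": 0, "wy": 0, "wz": 0}, {"x": 0, "y": 0, "z": 0, "wx": 0, "wy": 0, "wz": 0}, {"x": 0, "y": 0, "z": 0, "wx": 0, "wy": 0, "wz": 0}, {"x": 0, "y": 0, "z": 0, "wx": 0, "wy": 0, "wz": 0}, {"x": 0, "y": 0, "z": 0, "wx": 0, "wy": 0, "wz": 0}, {"x": 0, "y": 0, "z": -8, "wx": 0, "wy": 0, "wz": 0}, {"x": 0, "y": 0, "z": -15, "wx": 0, "wy": 0, "wz": 0}, {"x": 0, "y": 0, "z": -25, "wx": 0, "wy": 0, "wz": 0}, {"x": 0, "y": 0, "z": -30, "wx": 0, "wy": 0, "wz": 0}, {"x": 0, "y": 0, "z": -20, "wx": 0, "wy": 0, "wz": 0}, {"x": 0, "y": 0, "z": 0, "wx": 0, "wy": 0, "wz": 0}])

```text
t: 31.3
tool_pos: [445.4, 317.7, 266.9]
orientation: [0.749, -0.662, -0.002, -0.002]
ft_force: [0.5, 0.5, 0.0]
gripper_width: 0.585
```

```bash
python3 - <<'E'
from h import *
from bat import bat
c=bot.capture('wrist');save(c['img'],'r5');bat(c,520,328,155,180,40);bat(c,446,319,155,180,40)
plan(495,-158,260,-110)
E
```

```text
batten 520.4 328.3 size 49.8 12.1 yaw 7.3 top 167.4 n 2234 px 326.0 109.0
batten 444.0 323.3 size 50.2 12.3 yaw 7.1 top 167.0 n 1736 px 320.0 244.0
t 31.35 now [445.1 317.5 265.4] yaw -83.0 w 0.583 F [ 0.   0.2 -0.3] q7 -2.21
tgt [495, -158, 260, -110] shift before turn [478.    8.8   3.4] after turn [ 429.8 -209.5    5.4] turn [0.002 0.004 0.472]
```

View pics/r5.png

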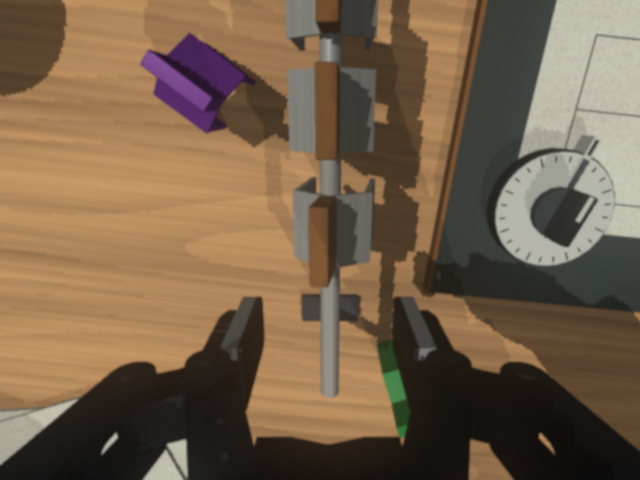

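Sample 3 hangs a few degrees tilted: its batten is at px 320, while the bar is at 330. I'll re-grip and straighten it.

play_rows(series=[{"x": 1, "y": 0, "z": 8, "wx": 0, "wy": 0.004, "wz": 0}, {"x": 0, "y": 0, "z": 18, "wx": 0, "wy": 0, "wz": 0}, {"x": 0, "y": 0, "z": 22, "wx": 0, "wy": 0, "wz": 0}, {"x": 0, "y": 0, "z": 18, "wx": 0, "wy": 0, "wz": 0}, {"x": 0, "y": 0, "z": 12, "wx": 0, "wy": 0, "wz": 0}, {"x": 0, "y": 0, "z": 6, "wx": 0, "wy": 0, "wz": 0}, {"x": 0, "y": 0, "z": 0, "wx": 0, "wy": 0, "wz": 0}, {"x": 0, "y": 0, "z": 0, "wx": 0, "wy": 0, "wz": 0}])

```text
t: 32.02
tool_pos: [441.8, 313.5, 170.4]
orientation: [0.749, -0.662, -0.001, 0.005]
ft_force: [0.3, -0.9, 0.7]
gripper_width: 0.589
```

```bash
python3 -c "
from h import *
plan(445.2,316.5,163,-83)"
```

```text
t 32.02 now [441.8 313.5 170.4] yaw -82.9 w 0.589 F [ 0.3 -0.9  0.7] q7 -2.25
tgt [445.2, 316.5, 163, -83] shift before turn [-2.6 -3.8  7.4] after turn [-2.6 -3.8  7.4] turn [ 0.009 -0.005  0.002]
```

play_rows(series=[{"x": -2.6, "y": -3, "z": 4, "wx": 0.009, "wy": -0.005, "wz": 0}, {"x": 0, "y": 0, "z": 3, "wx": 0, "wy": 0, "wz": 0}, {"x": 0, "y": 0, "z": 0, "wx": 0, "wy": 0, "wz": 0}, {"x": 0, "y": 0, "z": 0, "wx": 0, "wy": 0, "wz": 0}])

```text
t: 32.35
tool_pos: [445.3, 317.2, 163.7]
orientation: [0.749, -0.662, 0.0, -0.001]
ft_force: [-0.0, 0.0, -0.2]
gripper_width: 0.587
```

```bash
python3 -c "
from h import *
plan(445.2,316.5,163,-83)"
```

```text
t 32.35 now [445.3 317.2 163.7] yaw -82.9 w 0.587 F [-0.   0.  -0.2] q7 -2.26
tgt [445.2, 316.5, 163, -83] shift before turn [0.7 0.1 0.7] after turn [0.7 0.1 0.7] turn [-0.003  0.001  0.002]
```

play_rows(fingers=4, series=[{"x": 0.5, "y": 0, "z": 0, "wx": 0, "wy": 0, "wz": 0}, {"x": 0, "y": 0, "z": 0, "wx": 0, "wy": 0, "wz": 0}, {"x": 0, "y": 0, "z": 0, "wx": 0, "wy": 0, "wz": 0}, {"x": 0, "y": 0, "z": 0, "wx": 0, "wy": 0, "wz": 0}, {"x": 0, "y": 0, "z": 0, "wx": 0, "wy": 0, "wz": 0}, {"x": 0, "y": 0, "z": 0, "wx": 0, "wy": 0, "wz": 0}, {"x": 0, "y": 0, "z": 0, "wx": 0, "wy": 0, "wz": 0}])

```text
t: 32.93
tool_pos: [445.7, 316.9, 165.0]
orientation: [0.749, -0.662, 0.001, -0.002]
ft_force: [0.9, 0.5, -0.4]
gripper_width: 0.122
```

```bash
python3 -c "
from h import *
plan(445.2,316.5,163,-83)"; python3 rail.py r6
```

```text
t 32.93 now [445.7 316.9 165. ] yaw -82.9 w 0.122 F [ 0.9  0.5 -0.4] q7 -2.26
tgt [445.2, 316.5, 163, -83] shift before turn [0.3 0.6 2. ] after turn [0.3 0.6 2. ] turn [-0.005  0.002  0.001]
n 11483
-118 ncentre 1.6 n at crest 1.5 ztop 132.1
-83 ncentre 1.5 n at crest 1.5 ztop 132.0
-48 ncentre -0.1 n at crest 1.5 ztop 132.8
-13 ncentre -0.0 n at crest 1.7 ztop 135.7
22 ncentre -0.0 n at crest -5.8 ztop 134.3
57 ncentre 0.0 n at crest -4.7 ztop 134.0
92 ncentre 1.5 n at crest 1.7 ztop 131.0
```

View pics/r6.png

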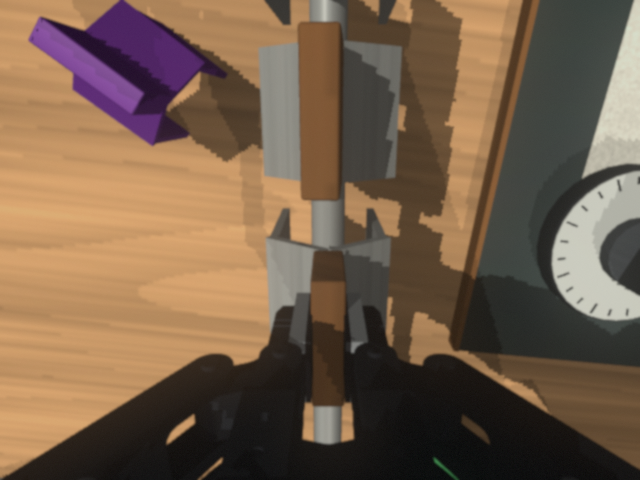

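play_rows(fingers=16, series=[{"x": 0, "y": 0, "z": 0, "wx": 0, "wy": 0, "wz": 0}, {"x": 0, "y": 0, "z": 0, "wx": 0, "wy": 0, "wz": 0}, {"x": 0, "y": 0, "z": 0, "wx": 0, "wy": 0, "wz": 0}])

```text
t: 33.23
tool_pos: [445.9, 317.0, 165.2]
orientation: [0.749, -0.662, 0.001, -0.003]
ft_force: [0.3, 0.0, -0.4]
gripper_width: 0.187
```

play_rows(fingers=50, series=[{"x": 0, "y": 0, "z": 0, "wx": 0, "wy": 0, "wz": 0}, {"x": 0, "y": 0, "z": 0, "wx": 0, "wy": 0, "wz": 0}, {"x": 0, "y": 0, "z": 0, "wx": 0, "wy": 0, "wz": 0}, {"x": 0, "y": 0, "z": 0, "wx": 0, "wy": 0, "wz": 0}, {"x": 0, "y": 0, "z": -8, "wx": 0, "wy": 0, "wz": 0}, {"x": 0, "y": 0, "z": -15, "wx": 0, "wy": 0, "wz": 0}, {"x": 0, "y": 0, "z": -25, "wx": 0, "wy": 0, "wz": 0}, {"x": 0, "y": 0, "z": -30, "wx": 0, "wy": 0, "wz": 0}, {"x": 0, "y": 0, "z": -20, "wx": 0, "wy": 0, "wz": 0}, {"x": 0, "y": 0, "z": 0, "wx": 0, "wy": 0, "wz": 0}])

```text
t: 34.07
tool_pos: [444.4, 316.3, 268.7]
orientation: [0.75, -0.662, 0.0, -0.001]
ft_force: [1.2, 0.1, -0.4]
gripper_width: 0.585
```

```bash
python3 - <<'E'
from h import *
from bat import bat
c=bot.capture('wrist');save(c['img'],'r7');bat(c,520,328,155,180,40);bat(c,446,319,155,180,40)
plan(495,-158,260,-110)
E
```

```text
batten 520.7 328.4 size 49.7 12.2 yaw 7.1 top 167.4 n 2214 px 323.0 107.0
batten 444.7 315.9 size 50.2 11.6 yaw 7.6 top 167.4 n 1632 px 328.0 242.0
t 34.12 now [444.1 316.1 267.3] yaw -82.9 w 0.589 F [ 0.   0.8 -0.2] q7 -2.22
tgt [495, -158, 260, -110] shift before turn [476.7   8.3   7.1] after turn [ 428.1 -210.     7.3] turn [-0.001  0.001  0.473]
```

View pics/r7.png

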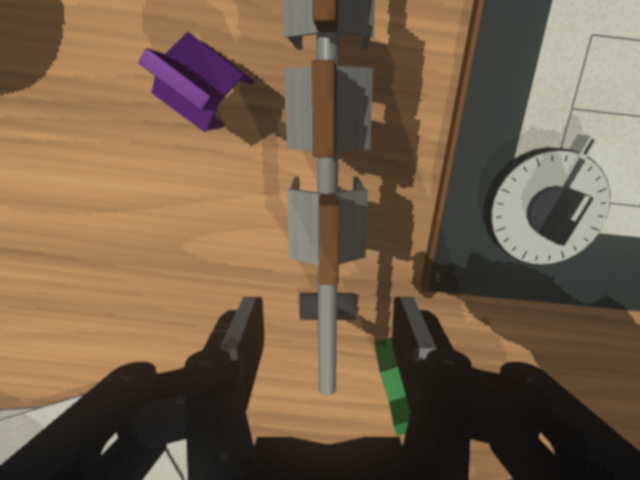

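Upright now. Next is sample 4.

play_rows(fingers=60, series=[{"x": 15, "y": 0, "z": 0, "wx": 0, "wy": 0, "wz": 0}, {"x": 30, "y": 0, "z": 0, "wx": 0, "wy": 0, "wz": 0}, {"x": 38, "y": 0, "z": 0, "wx": 0, "wy": 0, "wz": 0}, {"x": 38, "y": 0, "z": 0, "wx": 0, "wy": 0, "wz": 0}, {"x": 38, "y": 0, "z": 0, "wx": 0, "wy": 0, "wz": 0}, {"x": 38, "y": 0, "z": 0, "wx": 0, "wy": 0, "wz": 0}, {"x": 38, "y": 0, "z": 0, "wx": 0, "wy": 0, "wz": 0}, {"x": 38, "y": 0, "z": 0, "wx": 0, "wy": 0, "wz": 0}, {"x": 38, "y": 0, "z": 0, "wx": 0, "wy": 0, "wz": 0}, {"x": 38, "y": 0, "z": 0, "wx": 0, "wy": 0, "wz": 0}, {"x": 36, "y": 0, "z": 0, "wx": 0, "wy": 0, "wz": 0}, {"x": 30, "y": 0, "z": 0, "wx": 0, "wy": 0, "wz": 0}, {"x": 22, "y": 0, "z": 0, "wx": 0, "wy": 0, "wz": 0.05}, {"x": 12, "y": 0, "z": 0, "wx": 0, "wy": 0, "wz": 0.1}, {"x": 0, "y": 0, "z": 0, "wx": 0, "wy": 0, "wz": 0.12}, {"x": 0, "y": 0, "z": 0, "wx": 0, "wy": 0, "wz": 0.12}, {"x": 0, "y": 0, "z": 0, "wx": 0, "wy": 0, "wz": 0.06}, {"x": 0, "y": 0, "z": 0, "wx": 0, "wy": 0, "wz": 0}, {"x": 0, "y": 0, "z": 0, "wx": 0, "wy": 0, "wz": 0}])

```text
t: 35.7
tool_pos: [492.7, -152.0, 252.3]
orientation: [-0.578, 0.816, 0.007, -0.008]
ft_force: [-0.2, -0.5, 0.8]
gripper_width: 0.699
```

```bash
python3 bat.py 495 -158 s4; python3 -c "
from h import *
plan(495,-158,190,-110)"
```

```text
batten 496.4 -158.6 size 49.9 12.0 yaw -20.7 top 119.3 n 1347 px 334.0 216.0
t 35.75 now [ 492.6 -151.9  252.3] yaw -109.4 w 0.703 F [-0.   0.1  1.1] q7 -1.65
tgt [495, -158, 190, -110] shift before turn [ 4.7 -5.5 62.2] after turn [ 4.9 -4.3 62.3] turn [ 0.021 -0.005  0.01 ]
```

play_rows(series=[{"x": 3, "y": -3, "z": 6, "wx": 0.021, "wy": -0.005, "wz": 0.022}, {"x": 2, "y": -3, "z": 12, "wx": 0, "wy": 0, "wz": 0}, {"x": 0, "y": 0, "z": 20, "wx": 0, "wy": 0, "wz": 0}, {"x": 0, "y": 0, "z": 20, "wx": 0, "wy": 0, "wz": 0}, {"x": 0, "y": 0, "z": 20, "wx": 0, "wy": 0, "wz": 0}, {"x": 0, "y": 0, "z": 10, "wx": 0, "wy": 0, "wz": 0}, {"x": 0, "y": 0, "z": 0, "wx": 0, "wy": 0, "wz": 0}, {"x": 0, "y": 0, "z": 0, "wx": 0, "wy": 0, "wz": 0}])

```text
t: 36.42
tool_pos: [497.3, -156.4, 160.8]
orientation: [-0.577, 0.817, -0.0, 0.002]
ft_force: [0.1, 1.3, -0.3]
gripper_width: 0.702
```

```bash
python3 -c "
from h import *
plan(496.4,-158.6,112.5,-110.7)"
```

```text
t 36.42 now [ 497.3 -156.4  160.8] yaw -109.5 w 0.702 F [ 0.1  1.3 -0.3] q7 -1.63
tgt [496.4, -158.6, 112.5, -110.7] shift before turn [ 2.5  0.3 48.3] after turn [ 2.3  0.1 48.3] turn [-0.003  0.002  0.021]
```

play_rows(series=[{"x": 2.5, "y": 0, "z": 8, "wx": 0, "wy": 0, "wz": 0.021}, {"x": 0, "y": 0, "z": 13, "wx": 0, "wy": 0, "wz": 0}, {"x": 0, "y": 0, "z": 14, "wx": 0, "wy": 0, "wz": 0}, {"x": 0, "y": 0, "z": 8, "wx": 0, "wy": 0, "wz": 0}, {"x": 0, "y": 0, "z": 3, "wx": 0, "wy": 0, "wz": 0}, {"x": 0, "y": 0, "z": 0, "wx": 0, "wy": 0, "wz": 0}, {"x": 0, "y": 0, "z": 0, "wx": 0, "wy": 0, "wz": 0}])

```text
t: 37.0
tool_pos: [499.3, -159.9, 116.1]
orientation: [-0.568, 0.823, -0.003, 0.004]
ft_force: [0.6, -0.2, -0.5]
gripper_width: 0.698
```

```bash
python3 -c "
from h import *
plan(496.4,-158.6,112.5,-110.7)"
```

```text
t 37.0 now [ 499.3 -159.9  116.1] yaw -110.8 w 0.698 F [ 0.6 -0.2 -0.5] q7 -1.64
tgt [496.4, -158.6, 112.5, -110.7] shift before turn [-0.2  3.2  3.6] after turn [-0.2  3.2  3.6] turn [-0.01   0.003 -0.001]
```

play_rows(fingers=2, series=[{"x": 0, "y": 3, "z": 3.5, "wx": -0.01, "wy": 0, "wz": 0}, {"x": 0, "y": 0, "z": 0, "wx": 0, "wy": 0, "wz": 0}, {"x": 0, "y": 0, "z": 0, "wx": 0, "wy": 0, "wz": 0}, {"x": 0, "y": 0, "z": 0, "wx": 0, "wy": 0, "wz": 0}, {"x": 0, "y": 0, "z": 0, "wx": 0, "wy": 0, "wz": 0}, {"x": 0, "y": 0, "z": 0, "wx": 0, "wy": 0, "wz": 0}, {"x": 0, "y": 0, "z": 0, "wx": 0, "wy": 0, "wz": 0}])

```text
t: 37.58
tool_pos: [497.2, -159.1, 114.3]
orientation: [-0.568, 0.823, -0.0, 0.002]
ft_force: [0.5, 0.5, -2.4]
gripper_width: 0.128
```

play_rows(series=[{"x": 0, "y": 0, "z": -10, "wx": 0, "wy": 0, "wz": 0}, {"x": 0, "y": 0, "z": -25, "wx": 0, "wy": 0, "wz": 0}, {"x": 0, "y": 0, "z": -30, "wx": 0, "wy": 0, "wz": 0}, {"x": 0, "y": 0, "z": -30, "wx": 0, "wy": 0, "wz": 0}, {"x": 0, "y": 0, "z": -30, "wx": 0, "wy": 0, "wz": 0}, {"x": 0, "y": 0, "z": -25, "wx": 0, "wy": 0, "wz": 0}, {"x": 0, "y": 0, "z": -15, "wx": 0, "wy": 0, "wz": -0.12}, {"x": 0, "y": 0, "z": 0, "wx": 0, "wy": 0, "wz": -0.12}, {"x": 0, "y": 0, "z": 0, "wx": 0, "wy": 0, "wz": -0.12}, {"x": 0, "y": 0, "z": 0, "wx": 0, "wy": 0, "wz": -0.11}, {"x": 0, "y": 0, "z": 0, "wx": 0, "wy": 0, "wz": 0}, {"x": 0, "y": 0, "z": 0, "wx": 0, "wy": 0, "wz": 0}])

```text
t: 38.58
tool_pos: [493.4, -158.8, 295.0]
orientation: [0.75, -0.662, 0.001, -0.002]
ft_force: [-0.2, 0.4, -1.9]
gripper_width: 0.131
```

```bash
python3 -c "
from h import *
plan(375.7,308.2,290,-83)"
```

```text
t 38.58 now [ 493.4 -158.8  295. ] yaw -82.9 w 0.131 F [-0.2  0.4 -1.9] q7 -1.2
tgt [375.7, 308.2, 290, -83] shift before turn [-478.    58.8    5.5] after turn [-477.8   59.9    5. ] turn [-0.003  0.001  0.002]
```

play_rows(series=[{"x": -15, "y": 2, "z": 0, "wx": 0, "wy": 0, "wz": 0}, {"x": -30, "y": 4, "z": 0, "wx": 0, "wy": 0, "wz": 0}, {"x": -36, "y": 5, "z": 0, "wx": 0, "wy": 0, "wz": 0}, {"x": -36, "y": 5, "z": 0, "wx": 0, "wy": 0, "wz": 0}, {"x": -36, "y": 5, "z": 0, "wx": 0, "wy": 0, "wz": 0}, {"x": -36, "y": 5, "z": 0, "wx": 0, "wy": 0, "wz": 0}, {"x": -36, "y": 5, "z": 0, "wx": 0, "wy": 0, "wz": 0}, {"x": -36, "y": 5, "z": 0, "wx": 0, "wy": 0, "wz": 0}, {"x": -36, "y": 5, "z": 0, "wx": 0, "wy": 0, "wz": 0}, {"x": -36, "y": 5, "z": 0, "wx": 0, "wy": 0, "wz": 0}, {"x": -36, "y": 5, "z": 0, "wx": 0, "wy": 0, "wz": 0}, {"x": -30, "y": 3, "z": 0, "wx": 0, "wy": 0, "wz": 0}, {"x": -20, "y": 2, "z": 0, "wx": 0, "wy": 0, "wz": 0}, {"x": -10, "y": 0, "z": 0, "wx": 0, "wy": 0, "wz": 0}, {"x": 0, "y": 0, "z": 0, "wx": 0, "wy": 0, "wz": 0}, {"x": 0, "y": 0, "z": 0, "wx": 0, "wy": 0, "wz": 0}, {"x": 0, "y": 0, "z": 0, "wx": 0, "wy": 0, "wz": 0}])

```text
t: 40.0
tool_pos: [387.9, 278.1, 295.0]
orientation: [0.725, -0.689, 0.0, 0.001]
ft_force: [-0.1, -0.2, -1.9]
gripper_width: 0.129
```

```bash
python3 -c "
from h import *
plan(376.7,308.3,163,-83)"
```

```text
t 40.0 now [387.9 278.1 295. ] yaw -87.1 w 0.129 F [-0.1 -0.2 -1.9] q7 -2.3
tgt [376.7, 308.3, 163, -83] shift before turn [-31.    9.5 131.9] after turn [-31.4   7.4 132. ] turn [ 0.001 -0.002 -0.071]
```

play_rows(series=[{"x": -8, "y": 2, "z": 0, "wx": 0, "wy": 0, "wz": -0.07}, {"x": -12, "y": 3, "z": 0, "wx": 0, "wy": 0, "wz": 0}, {"x": -8, "y": 2, "z": 0, "wx": 0, "wy": 0, "wz": 0}, {"x": -3, "y": 0, "z": 0, "wx": 0, "wy": 0, "wz": 0}, {"x": 0, "y": 0, "z": 0, "wx": 0, "wy": 0, "wz": 0}, {"x": 0, "y": 0, "z": 8, "wx": 0, "wy": 0, "wz": 0}, {"x": 0, "y": 0, "z": 14, "wx": 0, "wy": 0, "wz": 0}, {"x": 0, "y": 0, "z": 10, "wx": 0, "wy": 0, "wz": 0}, {"x": 0, "y": 0, "z": 0, "wx": 0, "wy": 0, "wz": 0}, {"x": 0, "y": 0, "z": 0, "wx": 0, "wy": 0, "wz": 0}])

```text
t: 40.83
tool_pos: [381.8, 298.0, 260.4]
orientation: [0.742, -0.67, 0.003, 0.003]
ft_force: [0.3, 0.8, -2.1]
gripper_width: 0.129
```

```bash
python3 -c "
from h import *
plan(376.7,308.3,163,-83)"
```

```text
t 40.83 now [381.8 298.  260.4] yaw -84.2 w 0.129 F [ 0.3  0.8 -2.1] q7 -2.32
tgt [376.7, 308.3, 163, -83] shift before turn [-11.5   4.   97.4] after turn [-10.8   3.8  97.4] turn [ 0.001 -0.008 -0.021]
```

play_rows(series=[{"x": -7, "y": 2, "z": 4, "wx": 0, "wy": -0.008, "wz": -0.02}, {"x": -4, "y": 2, "z": 10, "wx": 0, "wy": 0, "wz": 0}, {"x": 0, "y": 0, "z": 15, "wx": 0, "wy": 0, "wz": 0}, {"x": 0, "y": 0, "z": 15, "wx": 0, "wy": 0, "wz": 0}, {"x": 0, "y": 0, "z": 10, "wx": 0, "wy": 0, "wz": 0}, {"x": 0, "y": 0, "z": 5, "wx": 0, "wy": 0, "wz": 0}, {"x": 0, "y": 0, "z": 0, "wx": 0, "wy": 0, "wz": 0}, {"x": 0, "y": 0, "z": 0, "wx": 0, "wy": 0, "wz": 0}])

```text
t: 41.5
tool_pos: [376.1, 311.6, 198.2]
orientation: [0.749, -0.662, -0.001, -0.002]
ft_force: [-0.2, 0.2, -1.2]
gripper_width: 0.127
```

```bash
python3 -c "
from h import *
plan(376.7,308.3,163,-83)"
```

```text
t 41.5 now [376.1 311.6 198.2] yaw -82.9 w 0.127 F [-0.2  0.2 -1.2] q7 -2.36
tgt [376.7, 308.3, 163, -83] shift before turn [ 3.5 -0.1 35.2] after turn [ 3.3 -0.2 35.2] turn [-0.002  0.004  0.002]
```

play_rows(series=[{"x": 3.3, "y": 0, "z": 7, "wx": 0, "wy": 0.004, "wz": 0}, {"x": 0, "y": 0, "z": 9, "wx": 0, "wy": 0, "wz": 0}, {"x": 0, "y": 0, "z": 8, "wx": 0, "wy": 0, "wz": 0}, {"x": 0, "y": 0, "z": 4, "wx": 0, "wy": 0, "wz": 0}, {"x": 0, "y": 0, "z": 2, "wx": 0, "wy": 0, "wz": 0}, {"x": 0, "y": 0, "z": 0, "wx": 0, "wy": 0, "wz": 0}])

```text
t: 42.0
tool_pos: [377.4, 308.9, 166.5]
orientation: [0.749, -0.662, 0.001, -0.002]
ft_force: [-0.7, -0.0, -2.1]
gripper_width: 0.13
```

```bash
python3 -c "
from h import *
plan(376.7,308.3,163,-83)"
```

```text
t 42.0 now [377.4 308.9 166.5] yaw -82.9 w 0.13 F [-0.7 -0.  -2.1] q7 -2.38
tgt [376.7, 308.3, 163, -83] shift before turn [0.5 0.7 3.5] after turn [0.5 0.7 3.5] turn [-0.005  0.002  0.001]
```

play_rows(series=[{"x": 0.5, "y": 0, "z": 2, "wx": 0, "wy": 0, "wz": 0}, {"x": 0, "y": 0, "z": 1, "wx": 0, "wy": 0, "wz": 0}, {"x": 0, "y": 0, "z": 1, "wx": 0, "wy": 0, "wz": 0}, {"x": 0, "y": 0, "z": 1, "wx": 0, "wy": 0, "wz": 0}, {"x": 0, "y": 0, "z": 1, "wx": 0, "wy": 0, "wz": 0}])

```text
t: 42.42
tool_pos: [377.7, 308.8, 162.2]
orientation: [0.749, -0.662, 0.001, -0.003]
ft_force: [-3.1, -3.3, 13.1]
gripper_width: 0.127
```

play_rows(fingers=16, series=[{"x": 0, "y": 0, "z": -0.5, "wx": 0, "wy": 0, "wz": 0}, {"x": 0, "y": 0, "z": 0, "wx": 0, "wy": 0, "wz": 0}, {"x": 0, "y": 0, "z": 0, "wx": 0, "wy": 0, "wz": 0}])

```text
t: 42.67
tool_pos: [378.4, 309.4, 164.1]
orientation: [0.749, -0.662, 0.002, -0.005]
ft_force: [-0.0, -0.9, -0.2]
gripper_width: 0.187
```

play_rows(fingers=50, series=[{"x": 0, "y": 0, "z": 0, "wx": 0, "wy": 0, "wz": 0}, {"x": 0, "y": 0, "z": 0, "wx": 0, "wy": 0, "wz": 0}, {"x": 0, "y": 0, "z": 0, "wx": 0, "wy": 0, "wz": 0}, {"x": 0, "y": 0, "z": 0, "wx": 0, "wy": 0, "wz": 0}, {"x": 0, "y": 0, "z": -8, "wx": 0, "wy": 0, "wz": 0}, {"x": 0, "y": 0, "z": -15, "wx": 0, "wy": 0, "wz": 0}, {"x": 0, "y": 0, "z": -25, "wx": 0, "wy": 0, "wz": 0}, {"x": 0, "y": 0, "z": -30, "wx": 0, "wy": 0, "wz": 0}, {"x": 0, "y": 0, "z": -20, "wx": 0, "wy": 0, "wz": 0}, {"x": 0, "y": 0, "z": 0, "wx": 0, "wy": 0, "wz": 0}])

```text
t: 43.5
tool_pos: [376.5, 308.7, 267.2]
orientation: [0.75, -0.662, 0.001, -0.003]
ft_force: [1.0, 0.4, -0.1]
gripper_width: 0.586
```

```bash
python3 - <<'E'
from h import *
from bat import bat
c=bot.capture('wrist');save(c['img'],'r8');bat(c,520,328,155,180,40);bat(c,446,319,155,180,40);bat(c,377,309,155,180,40)
c=bot.capture('scene');save(c['img'],'sc2');
c=bot.capture('top');save(c['img'],'top2');w=cloud(c)
r=bot.regions_of(c,'straightedge')
from meas import rect
for q in r[:2]:
    p=w[q['mask']];p=p[np.isfinite(p[:,2])];g=p[p[:,2]>17];print(q['confidence'],rect(p),rect(g) if len(g)>9 else len(g))
plan(505,-334,150,-82)
E
```

```text
batten 499.9 325.8 size 11.6 9.1 yaw -83.1 top 167.4 n 521 px 325.0 12.0
batten 444.4 315.9 size 49.7 11.7 yaw 7.6 top 167.5 n 2101 px 330.0 125.0
batten 376.8 308.7 size 50.0 12.0 yaw 7.6 top 167.4 n 1667 px 328.0 243.0
0.58 (array([ 483.9, -325.7,  259.9,   60.4]), 7.9) (array([ 500.8, -320.8,  175. ,   16.2]), 9.5)
0.44 (array([458.8, 112. ,  43.1,  41.4]), -64.6) (array([458.8, 112. ,  43.1,  41.4]), -64.6)
t 43.7 now [375.2 307.  262.4] yaw -82.9 w 0.584 F [ 0.  -0.3  0.1] q7 -2.31
tgt [505, -334, 150, -82] shift before turn [652.  -49.3 113.3] after turn [652.9 -39.3 112.4] turn [ 0.    -0.001 -0.015]
```

View pics/r8.png

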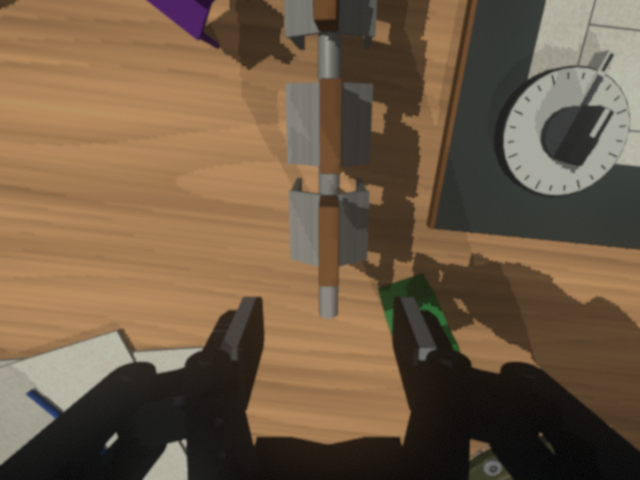

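View pics/sc2.png

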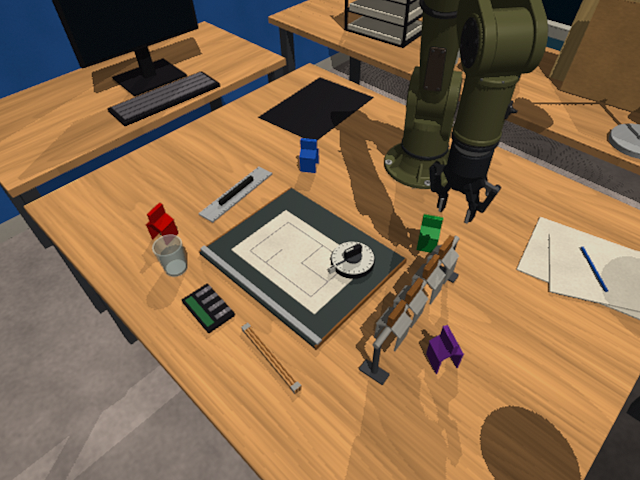

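View pics/top2.png

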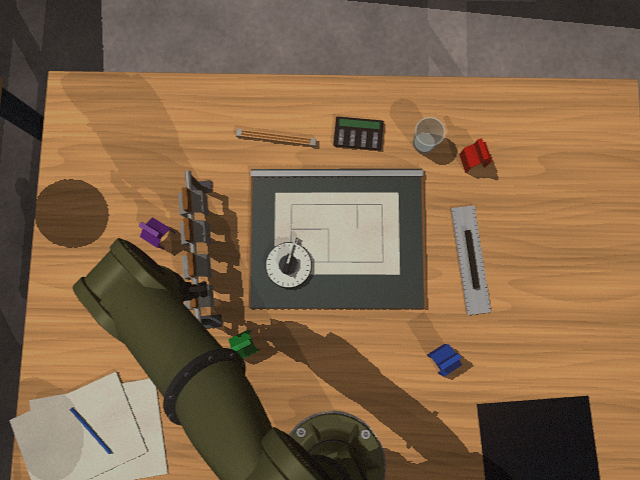

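All four hang. The straightedge has been knocked: its top-view centre is now about px (471,260), roughly (484,-324). I move there.

play_rows(fingers=60, series=[{"x": 15, "y": -2, "z": 0, "wx": 0, "wy": 0, "wz": 0}, {"x": 30, "y": -3, "z": 0, "wx": 0, "wy": 0, "wz": 0}, {"x": 38, "y": -3, "z": 0, "wx": 0, "wy": 0, "wz": 0}, {"x": 38, "y": -3, "z": 0, "wx": 0, "wy": 0, "wz": 0}, {"x": 38, "y": -3, "z": 0, "wx": 0, "wy": 0, "wz": 0}, {"x": 38, "y": -3, "z": 0, "wx": 0, "wy": 0, "wz": 0}, {"x": 38, "y": -3, "z": 0, "wx": 0, "wy": 0, "wz": 0}, {"x": 38, "y": -3, "z": 0, "wx": 0, "wy": 0, "wz": 0}, {"x": 38, "y": -3, "z": 0, "wx": 0, "wy": 0, "wz": 0}, {"x": 38, "y": -3, "z": 0, "wx": 0, "wy": 0, "wz": 0}, {"x": 38, "y": -3, "z": 0, "wx": 0, "wy": 0, "wz": 0}, {"x": 38, "y": -3, "z": 0, "wx": 0, "wy": 0, "wz": 0}, {"x": 38, "y": -3, "z": 0, "wx": 0, "wy": 0, "wz": 0}, {"x": 38, "y": -3, "z": 0, "wx": 0, "wy": 0, "wz": 0}, {"x": 38, "y": -2, "z": 0, "wx": 0, "wy": 0, "wz": 0}, {"x": 38, "y": 0, "z": 0, "wx": 0, "wy": 0, "wz": 0}, {"x": 30, "y": 0, "z": 0, "wx": 0, "wy": 0, "wz": 0}, {"x": 15, "y": 0, "z": 0, "wx": 0, "wy": 0, "wz": 0}, {"x": 0, "y": 0, "z": 0, "wx": 0, "wy": 0, "wz": 0}, {"x": 0, "y": 0, "z": 0, "wx": 0, "wy": 0, "wz": 0}])

```text
t: 45.37
tool_pos: [489.2, -332.6, 233.4]
orientation: [0.752, -0.658, -0.019, 0.014]
ft_force: [0.7, 1.5, 0.4]
gripper_width: 0.705
```

```bash
cat > se.py <<'E'
from h import *
from meas import rect
import sys
c=bot.capture('wrist');save(c['img'],sys.argv[1]);w=cloud(c)
for q in bot.regions_of(c,'straightedge')[:1]:
    p=w[q['mask']];p=p[np.isfinite(p[:,2])];g=p[p[:,2]>np.percentile(p[:,2],99)-3];print(q['confidence'],q['box'],np.percentile(p[:,2],[5,50,99]).round(1),'all',rect(p),'ridge',rect(g))
E
python3 se.py se1; python3 -c "
from h import *
plan(484,-324,150,-82)"
```

```text
0.88 [282.4, 24.7, 353.0, 321.1] [ 4.3  5.6 22.4] all (array([ 484.8, -322.9,  259.9,   57.5]), 8.0) ridge (array([ 484.7, -322.9,  139.1,   12. ]), 8.0)
t 45.47 now [ 489.5 -331.3  233.9] yaw -82.3 w 0.704 F [0.3 0.5 0.3] q7 -0.93
tgt [484, -324, 150, -82] shift before turn [-7.2  0.6 84.1] after turn [-8.   4.4 83.9] turn [ 0.046  0.01  -0.004]
```

View pics/se1.png

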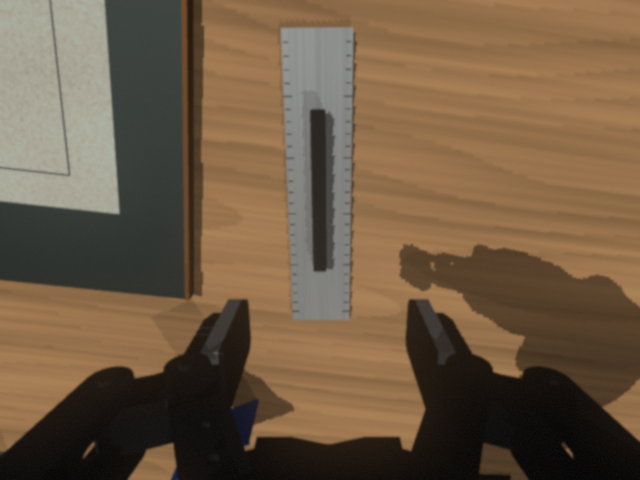

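play_rows(fingers=50, series=[{"x": -4, "y": 1, "z": 5, "wx": 0.046, "wy": 0.01, "wz": -0.004}, {"x": -4, "y": 1, "z": 15, "wx": 0, "wy": 0, "wz": 0}, {"x": 0, "y": 0, "z": 25, "wx": 0, "wy": 0, "wz": 0}, {"x": 0, "y": 0, "z": 28, "wx": 0, "wy": 0, "wz": 0}, {"x": 0, "y": 0, "z": 22, "wx": 0, "wy": 0, "wz": 0}, {"x": 0, "y": 0, "z": 14, "wx": 0, "wy": 0, "wz": 0}, {"x": 0, "y": 0, "z": 6, "wx": 0, "wy": 0, "wz": 0}, {"x": 0, "y": 0, "z": 0, "wx": 0, "wy": 0, "wz": 0}, {"x": 0, "y": 0, "z": 0, "wx": 0, "wy": 0, "wz": 0}])

```text
t: 46.22
tool_pos: [490.2, -306.7, 117.7]
orientation: [0.761, -0.648, 0.001, -0.004]
ft_force: [-0.2, -0.1, -0.3]
gripper_width: 0.584
```

```bash
python3 -c "
from h import *
plan(484.8,-322.9,27,-82)"
```

```text
t 46.22 now [ 490.2 -306.7  117.7] yaw -80.9 w 0.584 F [-0.2 -0.1 -0.3] q7 -0.93
tgt [484.8, -322.9, 27, -82] shift before turn [15.5  8.6 90.6] after turn [15.3  7.6 90.7] turn [-0.008  0.004  0.02 ]
```

play_rows(series=[{"x": 7, "y": 4, "z": 5, "wx": -0.008, "wy": 0.004, "wz": 0.02}, {"x": 8, "y": 4, "z": 10, "wx": 0, "wy": 0, "wz": 0}, {"x": 0, "y": 0, "z": 15, "wx": 0, "wy": 0, "wz": 0}, {"x": 0, "y": 0, "z": 15, "wx": 0, "wy": 0, "wz": 0}, {"x": 0, "y": 0, "z": 8, "wx": 0, "wy": 0, "wz": 0}, {"x": 0, "y": 0, "z": 0, "wx": 0, "wy": 0, "wz": 0}, {"x": 0, "y": 0, "z": 0, "wx": 0, "wy": 0, "wz": 0}])

```text
t: 46.8
tool_pos: [486.2, -328.8, 66.1]
orientation: [0.753, -0.657, 0.005, 0.001]
ft_force: [0.3, -1.1, 0.0]
gripper_width: 0.585
```

```bash
python3 -c "
from h import *
plan(484.8,-322.9,27,-82)"
```

```text
t 46.8 now [ 486.2 -328.8   66.1] yaw -82.2 w 0.585 F [ 0.3 -1.1  0. ] q7 -0.94
tgt [484.8, -322.9, 27, -82] shift before turn [-6.4  0.8 39. ] after turn [-6.   0.6 39.1] turn [-0.006 -0.009 -0.004]
```

play_rows(series=[{"x": -6, "y": 0.5, "z": 4, "wx": -0.006, "wy": -0.009, "wz": 0}, {"x": 0, "y": 0, "z": 8, "wx": 0, "wy": 0, "wz": 0}, {"x": 0, "y": 0, "z": 10, "wx": 0, "wy": 0, "wz": 0}, {"x": 0, "y": 0, "z": 8, "wx": 0, "wy": 0, "wz": 0}, {"x": 0, "y": 0, "z": 3, "wx": 0, "wy": 0, "wz": 0}, {"x": 0, "y": 0, "z": 0, "wx": 0, "wy": 0, "wz": 0}])

```text
t: 47.3
tool_pos: [485.8, -323.3, 31.7]
orientation: [0.753, -0.658, 0.001, -0.0]
ft_force: [-0.3, 0.2, 0.0]
gripper_width: 0.586
```

```bash
python3 -c "
from h import *
plan(484.8,-322.9,27,-82)"
```

```text
t 47.3 now [ 485.8 -323.3   31.7] yaw -82.2 w 0.586 F [-0.3  0.2  0. ] q7 -0.94
tgt [484.8, -322.9, 27, -82] shift before turn [-0.6  0.9  4.7] after turn [-0.6  0.9  4.7] turn [-0.002 -0.001 -0.004]
```

play_rows(series=[{"x": -0.5, "y": 1, "z": 3, "wx": 0, "wy": 0, "wz": -0.004}, {"x": 0, "y": 0, "z": 1.5, "wx": 0, "wy": 0, "wz": 0}, {"x": 0, "y": 0, "z": 0, "wx": 0, "wy": 0, "wz": 0}])

```text
t: 47.55
tool_pos: [484.6, -322.8, 26.4]
orientation: [0.755, -0.656, 0.001, -0.0]
ft_force: [-0.4, -0.1, 0.1]
gripper_width: 0.582
```

play_rows(fingers=2, series=[{"x": 0, "y": 0, "z": 0, "wx": 0, "wy": 0, "wz": 0}, {"x": 0, "y": 0, "z": 0, "wx": 0, "wy": 0, "wz": 0}, {"x": 0, "y": 0, "z": 0, "wx": 0, "wy": 0, "wz": 0}, {"x": 0, "y": 0, "z": 0, "wx": 0, "wy": 0, "wz": 0}, {"x": 0, "y": 0, "z": 0, "wx": 0, "wy": 0, "wz": 0}, {"x": 0, "y": 0, "z": 0, "wx": 0, "wy": 0, "wz": 0}, {"x": 0, "y": 0, "z": 0, "wx": 0, "wy": 0, "wz": 0}])

```text
t: 48.13
tool_pos: [484.7, -323.0, 27.1]
orientation: [0.755, -0.656, 0.001, -0.0]
ft_force: [-0.7, 0.0, -0.0]
gripper_width: 0.123
```

play_rows(series=[{"x": 0, "y": 0, "z": -6, "wx": 0, "wy": 0, "wz": 0}, {"x": 0, "y": 0, "z": -15, "wx": 0, "wy": 0, "wz": 0}, {"x": 0, "y": 0, "z": -25, "wx": 0, "wy": 0, "wz": 0}, {"x": 0, "y": 0, "z": -25, "wx": 0, "wy": 0, "wz": 0}, {"x": 0, "y": 0, "z": -25, "wx": 0, "wy": 0, "wz": -0.06}, {"x": 0, "y": 0, "z": -10, "wx": 0, "wy": 0, "wz": -0.1}, {"x": 0, "y": 0, "z": 0, "wx": 0, "wy": 0, "wz": -0.11}, {"x": 0, "y": 0, "z": 0, "wx": 0, "wy": 0, "wz": -0.11}, {"x": 0, "y": 0, "z": 0, "wx": 0, "wy": 0, "wz": -0.11}, {"x": 0, "y": 0, "z": 0, "wx": 0, "wy": 0, "wz": -0.11}, {"x": 0, "y": 0, "z": 0, "wx": 0, "wy": 0, "wz": -0.11}, {"x": 0, "y": 0, "z": 0, "wx": 0, "wy": 0, "wz": -0.11}, {"x": 0, "y": 0, "z": 0, "wx": 0, "wy": 0, "wz": -0.11}, {"x": 0, "y": 0, "z": 0, "wx": 0, "wy": 0, "wz": -0.11}, {"x": 0, "y": 0, "z": 0, "wx": 0, "wy": 0, "wz": -0.11}, {"x": 0, "y": 0, "z": 0, "wx": 0, "wy": 0, "wz": -0.11}, {"x": 0, "y": 0, "z": 0, "wx": 0, "wy": 0, "wz": -0.11}, {"x": 0, "y": 0, "z": 0, "wx": 0, "wy": 0, "wz": -0.08}, {"x": 0, "y": 0, "z": 0, "wx": 0, "wy": 0, "wz": 0}, {"x": 0, "y": 0, "z": 0, "wx": 0, "wy": 0, "wz": 0}])

```text
t: 49.8
tool_pos: [478.0, -322.1, 142.0]
orientation: [0.999, 0.044, -0.004, 0.001]
ft_force: [0.3, 0.0, -3.6]
gripper_width: 0.121
```

```bash
python3 - <<'E'
from h import *
plan(620,0,140,1.2)
c=bot.capture('top');w=cloud(c);save(c['img'],'top3')
# ledge face: step in z between board top & ledge, using colour edge per column
K=c
import numpy as np
pts=[]
g=c['img'].mean(2)
for y in np.arange(-195,196,6):
    xs=np.arange(660,700,0.5)
    vals=np.array([cv2.getRectSubPix(g.astype(np.float32),(1,1),proj(c,(x,y,21)))[0,0] for x in xs])
    vals=np.convolve(vals,np.ones(5)/5,'same')
    d=np.gradient(vals);i=np.argmax(d[4:-4])+4
    pts.append((y,xs[i]))
pts=np.array(pts);f=np.polyfit(pts[:,0],pts[:,1],1)
for _ in range(3):
    r=pts[:,1]-np.polyval(f,pts[:,0]);k=abs(r)<2.5;f=np.polyfit(pts[k,0],pts[k,1],1)
print('ledge x=',f[1],'slope',f[0],'deg',np.degrees(np.arctan(-f[0])),k.sum(),len(pts))
E
```

```text
t 49.8 now [ 478.  -322.1  142. ] yaw 5.0 w 0.121 F [ 0.3  0.  -3.6] q7 0.3
tgt [620, 0, 140, 1.2] shift before turn [ 1.696e+02 -3.085e+02  2.000e-01] after turn [ 148.7 -319.     2. ] turn [0.001 0.009 0.066]
ledge x= 680.2651515151517 slope -0.018576696934905473 deg 1.0642439216475943 66 66
```

View pics/top3.png

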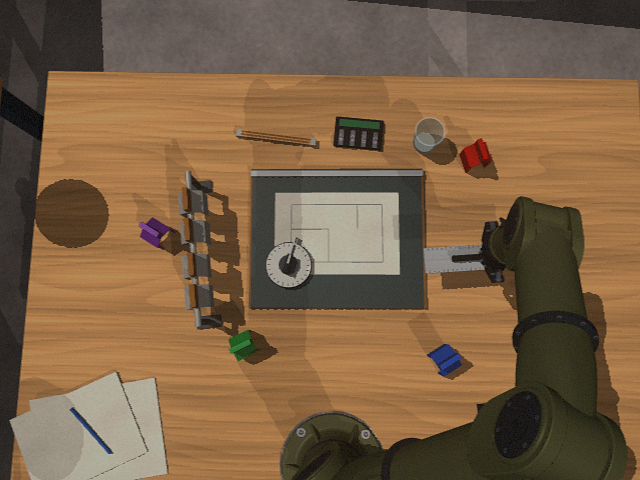

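play_rows(series=[{"x": 8, "y": -15, "z": 0, "wx": 0, "wy": 0.009, "wz": 0.066}, {"x": 13, "y": -26, "z": 0, "wx": 0, "wy": 0, "wz": 0}, {"x": 15, "y": -32, "z": 0, "wx": 0, "wy": 0, "wz": 0}, {"x": 15, "y": -32, "z": 0, "wx": 0, "wy": 0, "wz": 0}, {"x": 15, "y": -32, "z": 0, "wx": 0, "wy": 0, "wz": 0}, {"x": 15, "y": -32, "z": 0, "wx": 0, "wy": 0, "wz": 0}, {"x": 15, "y": -32, "z": 0, "wx": 0, "wy": 0, "wz": 0}, {"x": 15, "y": -32, "z": 0, "wx": 0, "wy": 0, "wz": 0}, {"x": 12, "y": -30, "z": 0, "wx": 0, "wy": 0, "wz": 0}, {"x": 8, "y": -20, "z": 0, "wx": 0, "wy": 0, "wz": 0}, {"x": 4, "y": -10, "z": 0, "wx": 0, "wy": 0, "wz": 0}, {"x": 0, "y": 0, "z": 0, "wx": 0, "wy": 0, "wz": 0}, {"x": 0, "y": 0, "z": 0, "wx": 0, "wy": 0, "wz": 0}, {"x": 0, "y": 0, "z": 0, "wx": 0, "wy": 0, "wz": 0}])

```text
t: 51.02
tool_pos: [615.0, -19.9, 139.7]
orientation: [1.0, -0.013, -0.001, 0.003]
ft_force: [0.1, -0.9, -2.4]
gripper_width: 0.121
```

```bash
python3 - <<'E'
from h import *
plan(625,-5,60,1.1)
c=bot.capture('wrist');save(c['img'],'pl1')
E
```

```text
t 51.02 now [615.  -19.9 139.7] yaw -1.5 w 0.121 F [ 0.1 -0.9 -2.4] q7 -0.34
tgt [625, -5, 60, 1.1] shift before turn [  9.8 -15.6  79.5] after turn [ 10.3 -14.7  79.7] turn [ 0.006  0.003 -0.045]
```

View pics/pl1.png

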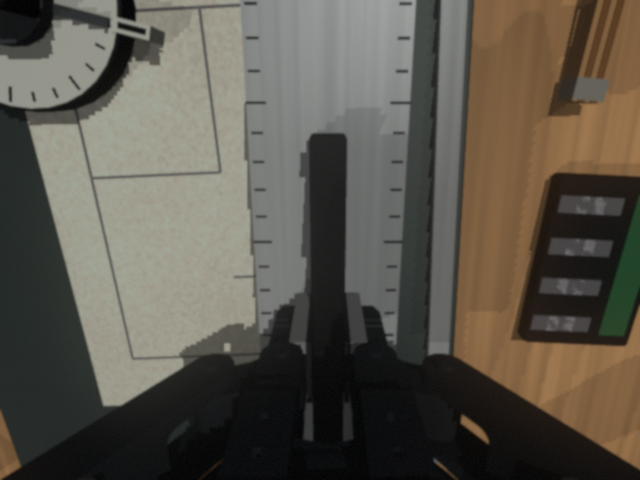

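play_rows(series=[{"x": 5, "y": -5, "z": 5, "wx": 0.006, "wy": 0.003, "wz": -0.045}, {"x": 5, "y": -5, "z": 10, "wx": 0, "wy": 0, "wz": 0}, {"x": 0, "y": 0, "z": 15, "wx": 0, "wy": 0, "wz": 0}, {"x": 0, "y": 0, "z": 18, "wx": 0, "wy": 0, "wz": 0}, {"x": 0, "y": 0, "z": 12, "wx": 0, "wy": 0, "wz": 0}, {"x": 0, "y": 0, "z": 6, "wx": 0, "wy": 0, "wz": 0}, {"x": 0, "y": 0, "z": 0, "wx": 0, "wy": 0, "wz": 0}, {"x": 0, "y": 0, "z": 0, "wx": 0, "wy": 0, "wz": 0}])

```text
t: 51.73
tool_pos: [623.5, -25.5, 69.0]
orientation: [1.0, -0.003, -0.001, 0.004]
ft_force: [-0.3, 0.6, -3.2]
gripper_width: 0.122
```

```bash
python3 - <<'E'
from h import *
plan(645,-8,46,1.1)
E
```

```text
t 51.73 now [623.5 -25.5  69. ] yaw -0.4 w 0.122 F [-0.3  0.6 -3.2] q7 -0.36
tgt [645, -8, 46, 1.1] shift before turn [ 21.4 -17.9  22.8] after turn [ 21.8 -17.1  23. ] turn [ 0.008  0.002 -0.026]
```

play_rows(series=[{"x": 6, "y": -6, "z": 4, "wx": 0.008, "wy": 0.002, "wz": -0.026}, {"x": 6, "y": -6, "z": 6, "wx": 0, "wy": 0, "wz": 0}, {"x": 4, "y": -4, "z": 6, "wx": 0, "wy": 0, "wz": 0}, {"x": 0, "y": 0, "z": 4, "wx": 0, "wy": 0, "wz": 0}, {"x": 0, "y": 0, "z": 0, "wx": 0, "wy": 0, "wz": 0}, {"x": 0, "y": 0, "z": 0, "wx": 0, "wy": 0, "wz": 0}])

```text
t: 52.23
tool_pos: [643.1, -7.6, 49.0]
orientation: [1.0, 0.01, 0.002, -0.001]
ft_force: [-0.2, -0.1, -3.2]
gripper_width: 0.118
```

```bash
python3 - <<'E'
from h import *
plan(645,-8,43,1.1)
E
```

```text
t 52.23 now [643.1  -7.6  49. ] yaw 1.2 w 0.118 F [-0.2 -0.1 -3.2] q7 -0.36
tgt [645, -8, 43, 1.1] shift before turn [1.9 0.4 6. ] after turn [1.9 0.4 6. ] turn [-0.001 -0.004  0.001]
```

Edge about 9 mm from the ledge. Lower onto the board.

play_rows(series=[{"x": 0, "y": 0, "z": 3, "wx": 0, "wy": -0.004, "wz": 0}, {"x": 0, "y": 0, "z": 2, "wx": 0, "wy": 0, "wz": 0}, {"x": 0, "y": 0, "z": 1, "wx": 0, "wy": 0, "wz": 0}, {"x": 0, "y": 0, "z": 1, "wx": 0, "wy": 0, "wz": 0}])

```text
t: 52.57
tool_pos: [643.0, -7.6, 42.0]
orientation: [1.0, 0.01, 0.0, -0.0]
ft_force: [-4.3, 1.5, 11.7]
gripper_width: 0.123
```

play_rows(series=[{"x": 2, "y": 0, "z": -0.3, "wx": 0, "wy": 0, "wz": 0}, {"x": 2, "y": 0, "z": 0, "wx": 0, "wy": 0, "wz": 0}, {"x": 2, "y": 0, "z": 0, "wx": 0, "wy": 0, "wz": 0}])

```text
t: 52.82
tool_pos: [649.1, -7.9, 42.6]
orientation: [1.0, 0.01, 0.0, -0.0]
ft_force: [0.1, -0.2, -3.2]
gripper_width: 0.118
```

play_rows(series=[{"x": 1.5, "y": 0, "z": 0, "wx": 0, "wy": 0, "wz": 0}, {"x": 1.5, "y": 0, "z": 0, "wx": 0, "wy": 0, "wz": 0}])

```text
t: 52.98
tool_pos: [652.4, -8.0, 42.7]
orientation: [1.0, 0.01, 0.0, -0.0]
ft_force: [-8.7, 0.2, 2.4]
gripper_width: 0.12
```

play_rows(series=[{"x": 1.5, "y": 0, "z": 0.5, "wx": 0, "wy": 0, "wz": 0}, {"x": 1.5, "y": 0, "z": 0.5, "wx": 0, "wy": 0, "wz": 0}])

```text
t: 53.15
tool_pos: [652.6, -8.0, 42.0]
orientation: [1.0, 0.01, -0.003, 0.001]
ft_force: [-8.9, -1.1, 12.1]
gripper_width: 0.119
```

```bash
python3 - <<'E'
from h import *
plan(652,-8,42,1.1);print(bot.read_state()['moment'])
c=bot.capture('wrist');save(c['img'],'pl2')
E
```

```text
t 53.15 now [652.6  -8.   42. ] yaw 1.2 w 0.119 F [-8.9 -1.1 12.1] q7 -0.35
tgt [652, -8, 42, 1.1] shift before turn [-0.6 -0.1  0. ] after turn [-0.6 -0.1  0. ] turn [0.001 0.007 0.001]
[-0.00757119  1.83058492 -0.01631373]
```

View pics/pl2.png

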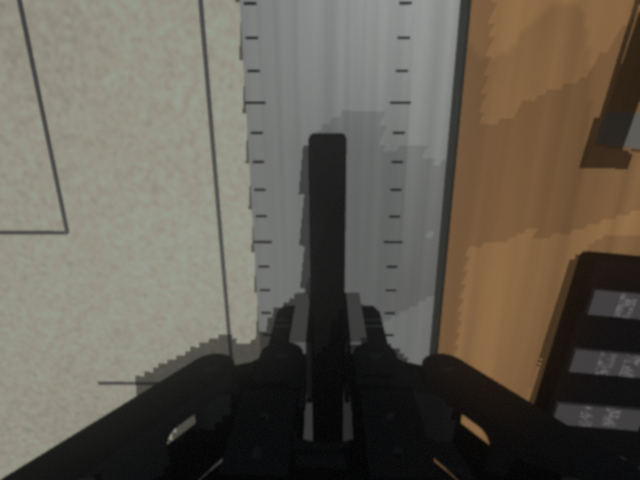

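Contact with the ledge all along, moment about z near 0. I loosen the grip and nudge with the open pads so it squares itself, then let go.

play_rows(fingers=18, series=[{"x": 0, "y": 0, "z": -0.5, "wx": 0, "wy": 0, "wz": 0}, {"x": 0, "y": 0, "z": 0, "wx": 0, "wy": 0, "wz": 0}, {"x": 0, "y": 0, "z": 0, "wx": 0, "wy": 0, "wz": 0}, {"x": 2, "y": 0, "z": -0.5, "wx": 0, "wy": 0, "wz": 0}, {"x": 1, "y": 0, "z": 0, "wx": 0, "wy": 0, "wz": 0}, {"x": 1, "y": 0, "z": 0, "wx": 0, "wy": 0, "wz": 0}])

```text
t: 53.7
tool_pos: [655.5, -7.8, 44.2]
orientation: [1.0, 0.01, -0.005, 0.001]
ft_force: [-5.5, 0.1, 3.9]
gripper_width: 0.211
```

play_rows(series=[{"x": 1, "y": 0, "z": 0, "wx": 0, "wy": 0, "wz": 0}, {"x": 1, "y": 0, "z": 0, "wx": 0, "wy": 0, "wz": 0}])

```text
t: 53.87
tool_pos: [655.6, -7.7, 44.2]
orientation: [1.0, 0.01, -0.007, 0.001]
ft_force: [-4.8, -0.2, 2.9]
gripper_width: 0.214
```

play_rows(series=[{"x": 2.5, "y": 0, "z": 0, "wx": 0, "wy": 0, "wz": 0}])

```text
t: 53.95
tool_pos: [655.8, -7.8, 44.1]
orientation: [1.0, 0.01, -0.01, 0.002]
ft_force: [-12.5, -0.2, 9.9]
gripper_width: 0.211
```

play_rows(fingers=40, series=[{"x": -3, "y": 0, "z": -0.5, "wx": 0, "wy": 0, "wz": 0}, {"x": 0, "y": 0, "z": 0, "wx": 0, "wy": 0, "wz": 0}, {"x": 0, "y": 0, "z": 0, "wx": 0, "wy": 0, "wz": 0}, {"x": 0, "y": 0, "z": 0, "wx": 0, "wy": 0, "wz": 0}, {"x": 0, "y": 0, "z": -8, "wx": 0, "wy": 0, "wz": 0}, {"x": 0, "y": 0, "z": -15, "wx": 0, "wy": 0, "wz": 0}, {"x": 0, "y": 0, "z": -25, "wx": 0, "wy": 0, "wz": 0}, {"x": -10, "y": 0, "z": -35, "wx": 0, "wy": 0, "wz": 0}, {"x": -20, "y": 0, "z": -35, "wx": 0, "wy": 0, "wz": 0}, {"x": -30, "y": 0, "z": -35, "wx": 0, "wy": 0, "wz": 0}, {"x": -30, "y": 0, "z": -35, "wx": 0, "wy": 0, "wz": 0}, {"x": -20, "y": 0, "z": -20, "wx": 0, "wy": 0, "wz": 0}, {"x": 0, "y": 0, "z": 0, "wx": 0, "wy": 0, "wz": 0}, {"x": 0, "y": 0, "z": 0, "wx": 0, "wy": 0, "wz": 0}])

```text
t: 55.12
tool_pos: [552.6, -8.5, 259.4]
orientation: [1.0, 0.011, -0.004, 0.001]
ft_force: [0.4, 0.9, -0.9]
gripper_width: 0.471
```

```bash
python3 se.py pl3; python3 - <<'E'
from h import *
c=bot.capture('scene');save(c['img'],'sc4')
c=bot.capture('wrist');w=cloud(c);g=c['img'].mean(2)
# profile heights across the gap
for y in (-120,-90,-60,60,90,110):
    print(y,[ (x,round(float(np.nanmedian(w[...,2][(abs(w[...,0]-x)<1)&(abs(w[...,1]-y)<4)])),1)) for x in range(668,700,3) if ((abs(w[...,0]-x)<1)&(abs(w[...,1]-y)<4)).any()])
plan(560,-8,300,1.2)
E
```

```text
0.64 [403.0, 41.8, 484.6, 326.9] [19.2 20.6 37.4] all (array([652.5,  -8.6, 260.5,  57.1]), -88.8) ridge (array([652.3,  -8.2, 139.6,  12.6]), -88.8)
-120 [(668, 20.1), (671, 20.4), (674, 20.0), (677, 20.2), (680, 20.7), (683, 20.3), (686, 20.1), (689, 20.0), (692, 20.3), (695, 20.2), (698, 17.5)]
-90 [(668, 20.3), (671, 20.4), (674, 20.3), (677, 20.6), (680, 20.3), (683, 20.4), (686, 20.3), (689, 20.1), (692, 20.4), (695, 20.2), (698, 14.3)]
-60 [(668, 20.6), (671, 20.1), (674, 20.5), (677, 20.7), (680, 20.7), (683, 20.0), (686, 20.5), (689, 20.6), (692, 20.3), (695, 20.2), (698, 14.9)]
60 [(668, 20.3), (671, 20.7), (674, 20.2), (677, 20.6), (680, 20.2), (683, 20.6), (686, 20.2), (689, 20.7), (692, 20.4), (695, 15.1), (698, 13.8)]
90 [(668, 20.7), (671, 20.7), (674, 20.5), (677, 20.8), (680, 21.0), (683, 20.5), (686, 20.6), (689, 20.6), (692, 20.6), (695, 14.8), (698, 13.2)]
110 [(668, 20.7), (671, 20.6), (674, 20.5), (677, 20.9), (680, 20.4), (683, 20.9), (686, 20.4), (689, 20.8), (692, 20.0), (695, 14.5), (698, 12.8)]
t 55.32 now [552.7  -8.5 256.4] yaw 1.2 w 0.468 F [ 0.  -0.   0.8] q7 -0.24
tgt [560, -8, 300, 1.2] shift before turn [  6.7  -0.3 -43.7] after turn [  7.3  -0.3 -43.6] turn [0.001 0.013 0.001]
```

View pics/pl3.png

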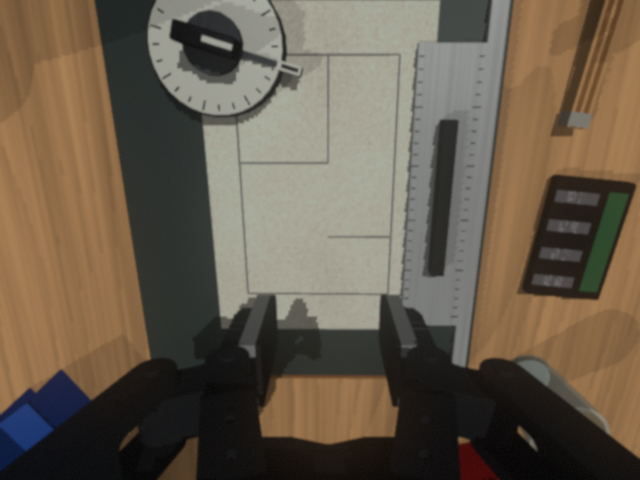

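View pics/sc4.png

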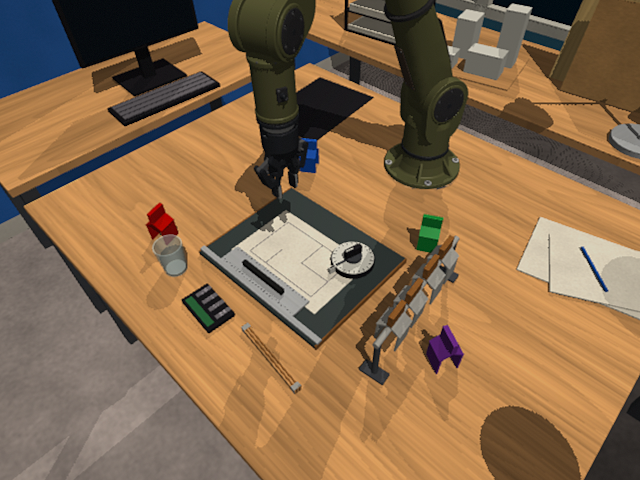

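```bash
python3 dialchk.py d3 top; python3 - <<'E'
from h import *
from bat import bat
c=bot.capture('scene');[bat(c,x,y,155,180,32) for x,y in ((588,335),(520,328),(444,316),(377,309))]
im=c['img'][220:400,330:480];save(cv2.resize(im,(600,720))[:600],'rl')
s=bot.read_state();print(s['t'],s['joint_velocities'].round(3),s['ft_force'].round(1))
E
```

```text
bar ((458.47406005859375, 112.064453125), (14.239847183227539, 45.301212310791016), 74.77558135986328)
batten 586.9 337.3 size 52.2 12.1 yaw 7.7 top 169.2 n 151 px 397.0 311.0
batten 520.3 329.9 size 52.8 12.4 yaw 7.0 top 169.2 n 133 px 414.0 288.0
batten 443.8 317.1 size 51.8 12.5 yaw 6.8 top 168.9 n 121 px 431.0 263.0
batten 376.5 309.7 size 53.4 12.3 yaw 7.0 top 168.9 n 108 px 446.0 244.0
55.4167 [ 0.    -0.    -0.001 -0.    -0.003  0.001  0.002] [ 0.1 -0.4 -0.3]
```

View pics/d3.png

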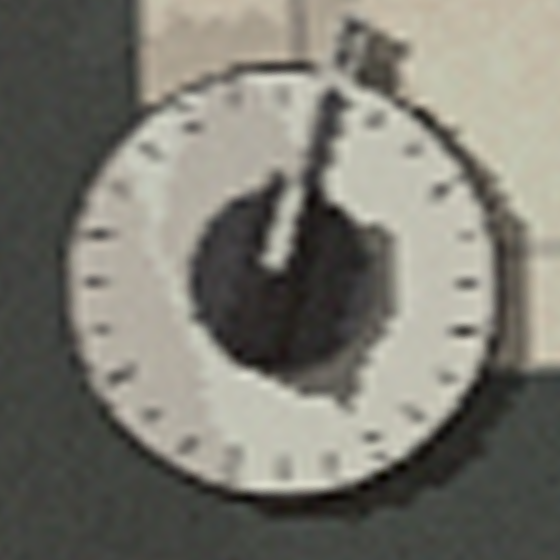

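View pics/rl.png

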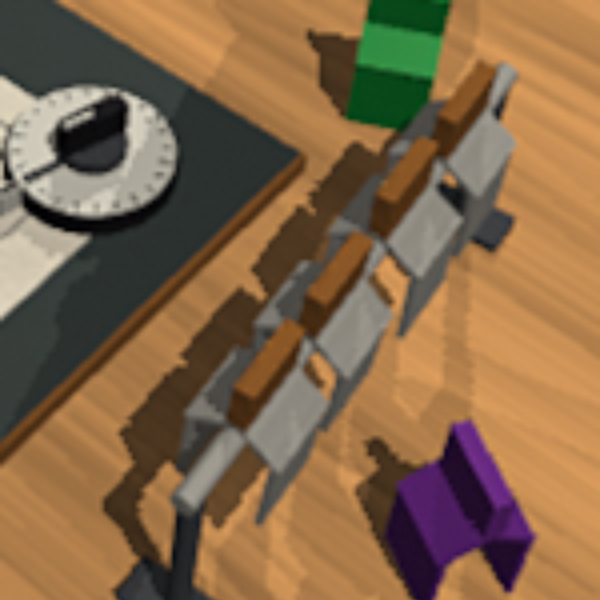

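All four are astride the bar, the dial is at zero, the straightedge is flush, and the robot is clear. Handing in.

```bash
python3 -c "
from cell import bot
print(bot.close_job())"
```

```text
the job is handed in; nothing more can be done
None
```

The job is done and handed in at about 55 s of the 210 s, with no verdict reported.

- **Samples:** Four were on the board, and all four now hang astride the rail bar between the posts. Sample 3 came off the gripper tilted, so I gripped it again and straightened it. Last check: batten tops read 167.0–167.5 mm in the wrist camera (167.5 expected) and about 169 mm in the scene camera, which is within its calibration error. The two nearest the far end may lean about 3°.
- **Dial:** I turned the knob about 87° clockwise. The pointer lies on the zero line; the bar sits at about -15° in the world frame, matching the zero direction to within about half a degree.
- **Straightedge:** It was knocked aside during the run, so I located it again before picking it up. It lies flat on the board and I pressed it against the ledge until it stopped. No gap shows along its length, and its ends are at about ±130 mm on a ±210 mm ledge.
- **Everything else:** I never went near the glass, calculator, folding rule or coloured look-alikes. They look unmoved in the last pictures, though I did not re-measure them. The gripper is open and clear of everything, and the highest contact force I saw was about 32 N, when the first sample was seated.

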